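# Tighten and pin the castle nut of a sample mill

## Task

The grinding disc of the little sample mill has been changed and its castle nut is still slack. Turn the nut clockwise (seen from above) until you feel it bite on the disc, then carry on only as far as the next slot that lines up with the cross hole in the spindle, without slackening it again, and push the lock pin gently through slot and hole until its collar is up against the nut. Leave the other things on the bench where they are.

Things in the scene. Friction and masses are not known exactly. Their poses are not given: they have to be found in the camera images.
- mill: round grey bench mill on a 170 mm square foot, bolted down, cover off; vertical 30 mm spindle in its middle. Origin under its centre at bench level, z up. The spindle's cross hole, 8 mm across, runs right through along this body's x axis (both ends alike) and never turns
- cross_hole (a point): the middle of the cross hole, on the spindle's axis, 96 mm above the bench. The hole's axis is level, along the mill's x. The spindle ends 12 mm above this point
- castle_nut: steel castle nut on the spindle: hexagon 46 mm across flats, 22 mm high, above it a 42 mm crown 12 mm high with six slots 8.5 mm wide, open upward, one over the middle of each flat. Origin on the axis at its underside, just above the disc (bench + 68 mm). Two flats face along its own +x and -x; a slot lines up with the hole whenever its x lies at a multiple of 60 deg to the mill's x
- nut_centre (a point): point on the nut's axis half-way up its hexagon, 12 mm above its underside: grip it here across two flats. Right-hand thread, pitch 3.5 mm. It starts with 5 to 160 deg of free turn at about 0.08 N m; from the point where it touches the disc (differs every time) the torque rises by about 0.01 N m per degree. It stays where it is left
- grinding_disc: steel grinding disc, 130 mm across, 10 mm thick, flat top with furrows 68 mm above the bench, loose on the spindle until the nut clamps it down onto its spring carrier. The clamp force, nut on disc, grows to about 11 N at 15 deg and 45 N at 60 deg of nut turn after they touch
- lock_pin: steel lock pin lying level on the 4 mm glass plate: round shank 6 mm across with a rounded tip, a 13 mm collar, a flat-sided grip with grooves and a small wire ring at its end. Origin on the shank's axis 32 mm behind the tip and 22 mm ahead of the collar's face; its x axis runs along the pin towards the tip; 11 mm above the bench as it lies. 60 g, heavy at the grip
- pin_grip (a point): middle of the pin's grip, 44 mm behind the pin's origin: the grip is 36 mm long, 13 mm wide and 14 mm high, on the pin's axis. Take it across its 13 mm width
- pin_middle (a point): the pin's origin: the point of the shank that comes to the middle of the cross hole when the collar is up against the nut's crown (to 1 mm). Either end of the hole may be used; the tip then stands out 11 mm on the far side
- weighing_bottle: a bystander: small glass weighing bottle with a knobbed lid, 37 mm across, 48 mm high; origin under its centre; leave it alone
- spanner: a bystander: open-ended spanner 150 mm long, lying flat (too small for the nut); leave it alone
- rubber_stopper: a bystander: dark rubber stopper, 31 mm across, 26 mm high; origin under its centre; leave it alone
- tape_reel: a bystander: white reel of sealing tape, 52 mm across, 15 mm high, lying flat; leave it alone

How it is judged (in metres and radians):
On the way:
1. the nut has been turned down until it bites on the disc, with the pin still out (contact force between castle_nut and grinding_disc above 2.5 N and distance between pin_middle and cross_hole above 0.04 m), for 0.2 s.
At the end, for the whole second after the job is handed in: The pin is through slot and cross hole, its origin within 5 mm of the hole's middle and in line with the hole within 7 deg, at rest; the nut presses on the disc with 2.5 to 61 N, that is, it stands 4 to 82 deg past first touch (contact force between castle_nut and grinding_disc between 2.5 and 61 N and distance between pin_middle and cross_hole below 0.005 m and angle between the x axis of lock_pin and the x axis of mill, either way round below 0.12 rad and linear speed of lock_pin below 0.01 m/s).
It fails at once if the nut is overtightened: pressed on the disc with more than 74 N (a slot too far) (contact force between castle_nut and grinding_disc above 74 N).
It fails at once if the pin is forced: pushed against nut or mill with more than 20 N (contact force between lock_pin and castle_nut above 20 N or contact force between lock_pin and mill above 20 N).
It fails at once if a bystander is pushed more than 20 mm (distance of any of weighing_bottle, spanner, rubber_stopper, tape_reel from where it was at the start of the episode above 0.02 m).
It also fails if it takes over 72 s, if anything falls off the work surface, if the arm or the gripper's body presses on something with over 40 N, if the wrist force passes 120 N, or if a joint passes its speed limit or range.

## Robot

A 7-joint arm with a two-finger parallel gripper is mounted at the origin on a cart in front of the work surface, level with it; the furniture and walls round the work are solid. World frame = base frame: x ahead of the robot, y to its left, z up, the work surface at z = 0. Lengths are in mm, angles in rad, forces in N, time in s.
With the tool pointing down it reaches from about 400 to 850 mm from the base axis. Payload 6.9 kg.
Tool frame: the origin (TCP) lies at the very end of the fingers, on their centre line; the grasp point (between the pads) lies 19 mm behind it; z points along the fingers, y is the direction in which the jaws open and shut (so a half turn about z gives the same grasp; the last joint's range is limited). The gripper opens to 85 mm and grips with 20 to 120 N. Pads are 22 mm wide; open, the fingers measure 114 mm over their backs; the gripper's body (76 mm by 85 mm) begins 54 mm behind the grasp point. The pads swing forward as they close: fully open they stand 13 mm farther back than shut.
Start: joints at [-1.083, 0.507, -0.238, 1.5, 0.126, 1.149, -0.155], TCP at [232.887, 579.978, 231.275] pointing down, gripper open.
Joint ranges: [-3.08, 3.08], [-0.24, 2.05], [-1.43, 1.35], [0, 2.5], [-1.52, 4.66], [0.17, 1.96], [-2.89, 2.89]. Speed limits (rad/s): [2.39, 2.39, 3.14, 3.14, 3.14, 3.14, 3.14].

## Interface

Orientations are given as [roll, pitch, yaw] about the fixed x, y, z axes, in that order (R = Rz(yaw) Ry(pitch) Rx(roll)).
In Python, from workcell import bot, cams, workorder gives the robot as it stands.
- The arm moves only by the shell command python3 -m creep 'ROWS' [FORCE]. ROWS is text: rows parted by semicolons, each of 5 numbers parted by spaces: the closure, from 0 (fully open) to 1 (shut), then the shift along the tool's x, y, z in cm, then the turn about the tool's z in degrees. A call has 1 to 10 rows; each row is the pose to reach, as a shift and turn from the pose commanded when the call began, along the tool's axes at that moment; what a row does not reach only later rows make up. A row lasts 1/12 s, in which the tool goes at most 41.7 mm and 7.16 degrees, less where a joint would pass 70% of its speed; a pose out of reach is approached as far as the arm can. A call with a gripper value outside its range is refused whole. The fingers move at their own pace and stop on an object; FORCE is the grip in N (left out, the last holds). Time passes only in rows, so rows that repeat a pose let the fingers close. It gives the time, the measured TCP pose, the force and the opening at its end, in the units of the state.
- bot.read_state(): the state, without advancing time (a new reading comes with each control period).
- cams.snapshot(name): name is "scene" or "top"; returns a dict with "img" (480x640x3 uint8, red, green, blue), "fx", "fy", "cx", "cy" (pixels), "k1" (the pictures are not rectified: a ray, as slopes to the right and down, at radius r is drawn at 1 + k1 r^2 times it, then the intrinsics apply), "world_to_cam" (4x4, takes a point from world to camera coordinates). Camera axes: x right, y down, z forward; pixel columns grow to the right and rows downward; lengths in mm; the calibration is good to about 2 mm. A picture is of the moment at which its call begins. There is no depth.
- workorder.finish_job(): hands the job in, once; it reports no verdict.
The state is a dict: "clock": time; "q": joint angles; "dq": joint speeds; "joint_torque": joint torques, N m; "eef_pos": TCP position; "tool_rot": TCP orientation; "wrist_force": force on the tool from outside, world axes, zero at the start; "moment": the same for the moment, N m; "opening": opening from 0.0 (shut) to 1.0 (fully open).
Only numpy, scipy, OpenCV 4.12 (cv2) and the standard library are available. Lean on these libraries where they do the work, as an engineer would, in place of code of your own. Each camera call takes 0.05 s, during which the arm holds its last target.

## Working session

There is one attempt and no reset: what is moved stays moved. The work goes in short steps, Python scripts to look and compute and a shell command to move; the robot and the scene stay as the last step left them, time stands still between calls to the robot, and variables do not carry over. Pictures are saved under pics/ and viewed, and the job is handed in when it is done.

```bash
mkdir -p pics; ls
python3 - <<'E'
from workcell import bot,cams
import cv2,numpy as np
s=bot.read_state(); print({k:np.round(v,3).tolist() for k,v in s.items()})
for n in("scene","top"):
    d=cams.snapshot(n); cv2.imwrite(f"pics/{n}0.png",d["img"][:,:,::-1]); print(n,d["fx"],d["fy"],d["cx"],d["cy"],d["k1"],np.round(d["world_to_cam"],4).tolist())
E
```

```text
pics
{'clock': 0.0, 'q': [-1.084, 0.508, -0.238, 1.501, 0.126, 1.149, -0.155], 'dq': [0.001, 0.001, 0.001, 0.0, 0.0, 0.001, -0.0], 'joint_torque': [-0.0, -62.059, -2.186, -24.965, 0.013, 0.012, -0.0], 'eef_pos': [232.743, 579.523, 230.447], 'tool_rot': [-3.14, 0.0, 2.76], 'wrist_force': [0.858, -0.125, -0.351], 'moment': [-0.003, 0.04, 0.019], 'opening': 0.995}
scene 607.1168104780218 607.1168104780218 318.3875105949914 236.34662352297627 -0.1781899409575757 [[0.479, -0.8777, 0.0143, -170.0212], [-0.3356, -0.1982, -0.9209, 272.9587], [0.8111, 0.4363, -0.3895, 1356.2943], [0.0, 0.0, 0.0, 1.0]]
top 537.8139009422924 537.8139009422924 307.0390499170877 243.54635007444193 -0.11166794203492322 [[0.0076, -1.0, -0.0033, 68.0184], [-0.9867, -0.007, -0.1624, 519.4515], [0.1623, 0.0045, -0.9867, 1257.7351], [0.0, 0.0, 0.0, 1.0]]
```

View pics/scene0.png

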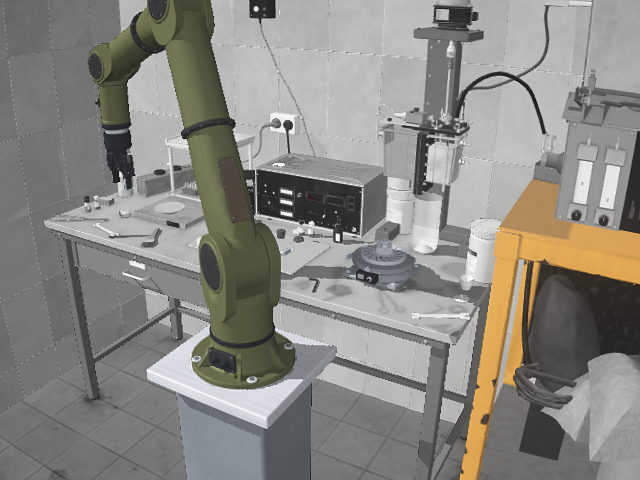

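View pics/top0.png

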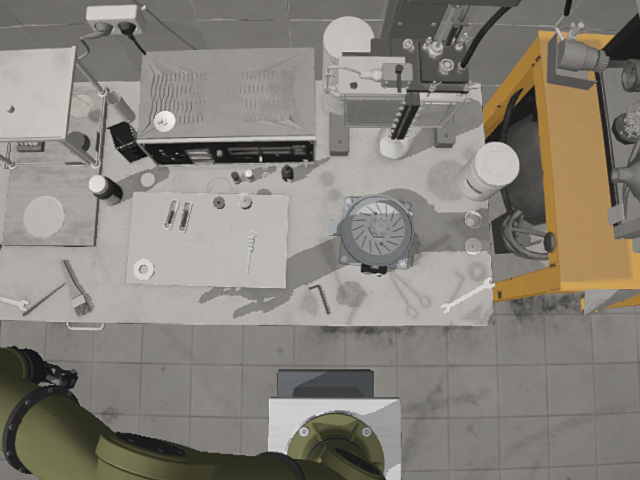

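The mill is at about (377,232) in top and the pin probably at (250,252). I'll zoom in on both.

Run:
```python
import cv2
t=cv2.imread("pics/top0.png"); s=cv2.imread("pics/scene0.png")
cv2.imwrite("pics/z1.png",cv2.resize(t[180:290,325:435],(600,600)[:2],interpolation=cv2.INTER_CUBIC))
cv2.imwrite("pics/z2.png",cv2.resize(t[185:290,120:295],(800,480),interpolation=cv2.INTER_CUBIC))
cv2.imwrite("pics/z3.png",cv2.resize(s[210:300,260:420],(800,450),interpolation=cv2.INTER_CUBIC))
```

```text
(no output)
```

View pics/z1.png

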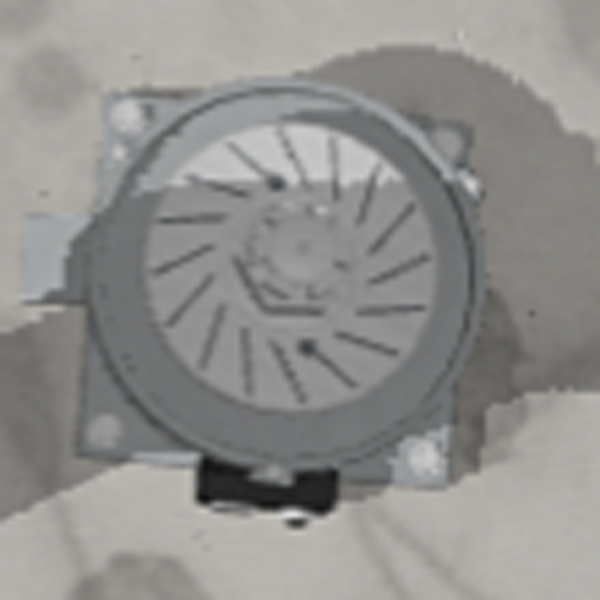

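View pics/z2.png

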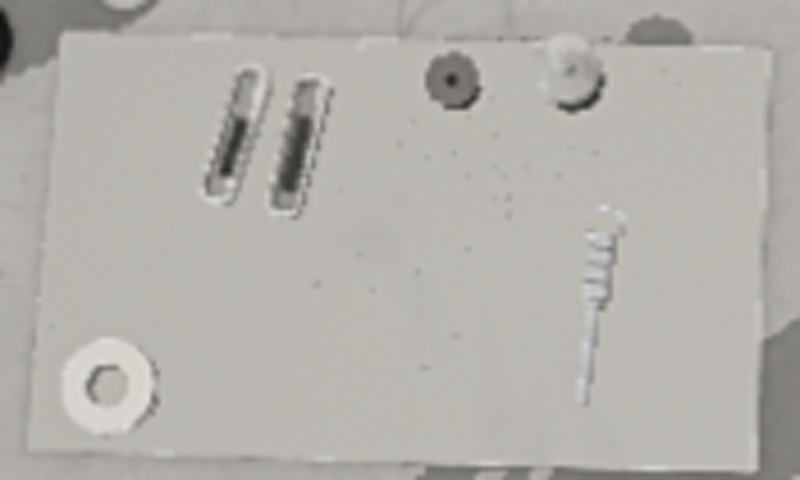

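View pics/z3.png

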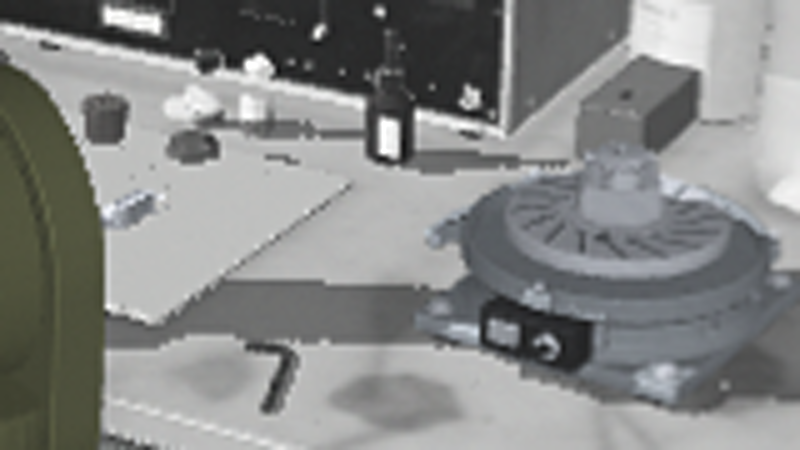

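Run:
```python
import cv2,numpy as np
t=cv2.imread("pics/top0.png"); s=cv2.imread("pics/scene0.png")
def st(a):
    a=a.astype(float); lo,hi=np.percentile(a,1),np.percentile(a,99); return np.clip((a-lo)/(hi-lo)*255,0,255).astype(np.uint8)
a=cv2.resize(st(t[212:242,364:399]),None,fx=11,fy=11,interpolation=cv2.INTER_NEAREST)
b=cv2.resize(st(s[234:262,370:402]),None,fx=11,fy=11,interpolation=cv2.INTER_NEAREST)
c=np.zeros((340,800,3),np.uint8); c[:330,:385]=a; c[:308,400:752]=b
cv2.imwrite("pics/z4.png",c)
```

```text
(no output)
```

View pics/z4.png

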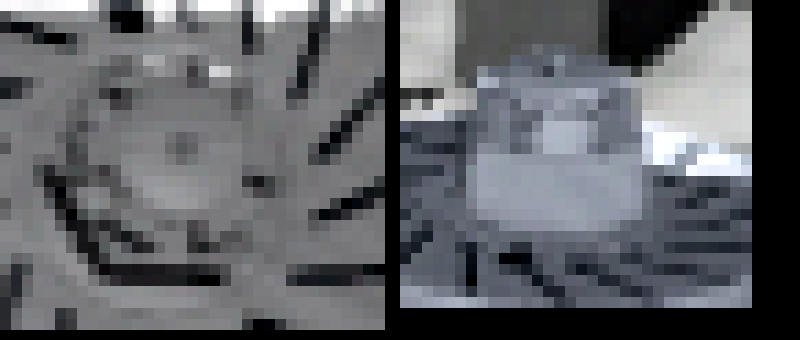

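```bash
cat > h.py <<'E'
import numpy as np,cv2
CAM={"scene":(607.1168,318.3875,236.3466,-0.17819),"top":(537.8139,307.03905,243.54635,-0.111668)}
W={"scene":np.array([[0.479, -0.8777, 0.0143, -170.0212], [-0.3356, -0.1982, -0.9209, 272.9587], [0.8111, 0.4363, -0.3895, 1356.2943],[0,0,0,1]]),
"top":np.array([[0.0076, -1.0, -0.0033, 68.0184], [-0.9867, -0.007, -0.1624, 519.4515], [0.1623, 0.0045, -0.9867, 1257.7351],[0,0,0,1]])}
def K(n):
    f,cx,cy,k=CAM[n]; return np.array([[f,0,cx],[0,f,cy],[0,0,1.]]),np.array([k,0,0,0.])
def proj(n,P):
    P=np.atleast_2d(np.array(P,float)); k,d=K(n)
    R=W[n][:3,:3]; return cv2.projectPoints(P,cv2.Rodrigues(R)[0],W[n][:3,3],k,d)[0][:,0]
def ray(n,uv):
    k,d=K(n); u=cv2.undistortPoints(np.array(uv,float).reshape(-1,1,2),k,d)[:,0]
    R=W[n][:3,:3]; c=-np.linalg.inv(R)@W[n][:3,3]
    return c,(np.linalg.inv(R)@np.c_[u,np.ones(len(u))].T).T
def onz(n,uv,z):
    c,D=ray(n,uv); return c+D*((np.atleast_1d(z)-c[2])/D[:,2])[:,None]
E
python3 - <<'E'
from h import *
f=110/600
# foot corners & screws in top from z1
def Z1(x,y): return (325+(x+.5)*f-.5,180+(y+.5)*f-.5)
cor=[Z1(105,95),Z1(80,457),Z1(450,487),Z1(472,122)]
c=onz("top",cor,15); print("corners",c.round(1)); 
for i in range(4):
    d=c[(i+1)%4]-c[i]; print(np.linalg.norm(d).round(1),np.degrees(np.arctan2(d[1],d[0])).round(1))
print("bolts",onz("top",[Z1(127,110),Z1(103,430),Z1(425,455)],18).round(1))
print("nut top centre",onz("top",[(364+185/11-.5,212+147/11-.5)],108).round(1))
# pin
g=175/800;g2=105/480
def Z2(x,y): return (120+(x+.5)*g-.5,185+(y+.5)*g2-.5)
print("pin tip,collar?,gripstart,gripend",onz("top",[Z2(582,402),Z2(594,300),Z2(602,235),Z2(607,215)],11).round(1))
print("scene cam",ray("scene",[(386,245)])[0].round(1))
print(onz("top",[Z2(453,80)],26),onz("top",[Z2(572,70)],48),onz("top",[Z2(108,385)],15))
E
```

```text
corners [[ 642.4  -19.5   15. ]
 [ 474.7   -7.5   15. ]
 [ 462.1 -174.6   15. ]
 [ 631.2 -188.7   15. ]]
168.2 175.9
167.5 -94.3
169.7 -4.8
169.6 86.2
bolts [[ 634.7  -29.3   18. ]
 [ 486.6  -17.7   18. ]
 [ 476.2 -163.    18. ]]
nut top centre [[553.1 -97.5 108. ]]
pin tip,collar?,gripstart,gripend [[450.8 219.3  11. ]
 [506.3 214.2  11. ]
 [542.1 210.7  11. ]
 [553.2 208.3  11. ]]
scene cam [-927.1 -686.9  782.1]
[[624.71241513 292.73431812  26.        ]] [[625.12521721 225.04330497  48.        ]] [[457.05460888 477.66056023  15.        ]]
```

```bash
cat >> h.py <<'E'
def rel(tgt,yaw_deg,cur=None,curyaw=None):
    from workcell import bot
    s=bot.read_state(); p=np.array(s["eef_pos"]); y=s["tool_rot"][2]
    a=np.array([[np.cos(y),np.sin(y),0],[np.sin(y),-np.cos(y),0],[0,0,-1]]) # rows: tool x,y,z in world
    d=a@(np.array(tgt,float)-p)/10
    t=-(yaw_deg-np.degrees(y)); t=(t+180)%360-180
    print("cur",p.round(1),"yaw",np.degrees(y).round(2),"shift cm",d.round(2),"turn",round(t,1))
def st():
    from workcell import bot
    s=bot.read_state(); print({k:np.round(s[k],3).tolist() for k in("clock","eef_pos","tool_rot","wrist_force","moment","opening","q")}, "yaw",round(np.degrees(s["tool_rot"][2]),2))
E
python3 - <<'E'
from h import *
print(proj("scene",[(553,-97.5,102),(553,-97.5,80)]),proj("scene",[(553+21*np.cos(a),-97.5+21*np.sin(a),96) for a in np.radians([177.6,237.6,175.8,265.8])]))
s=cv2.imread("pics/scene0.png").mean(2).round().astype(int)
print(s[234:258,374:396])
rel((553,-97.5,230),207.6)
E
```

```text
[[382.37092847 240.83187993]
 [381.94213283 247.90043192]] [[379.04802392 245.26661542]
 [386.47302462 245.41365185]
 [378.83892512 245.21425078]
 [388.8451687  244.45126346]]
[[173 126 118 120 120 118 118 118 118 119 119 119 120 119 104  80  79  79
   80  80  79  77]
 [176 130 118 118 120 118 118 119 118 119 119 121 122 119 102  75  80  79
   80  79  78  77]
 [175 131 118 118 119 118 118 118 119 120 119 120 120 119 101  75  78  79
   79  79  76  81]
 [174 128 117 118 118 118 116 117 119 119 119 119 119 118  98  75  79  79
   78  77  83 122]
 [170 118 117 118 118 116 119 122 132 125 128 124 119 116 100  75  77  78
   77  89 132 165]
 [164 117 118 120 118 119 128 126 126 129 149 131 125 127 121  83  86  77
   93 128 161 163]
 [161 115 119 148 131 129 136 136 127 109 139 129 130 132 132 135 134 105
  143 161 160 163]
 [162 133 116 172 164 142 147 146 143 143 141 143 142 144 144 149 160 163
  165 168 169 173]
 [169 164 156 131 128 133 143 150 153 154 156 160 168 165 144 131 137 151
  169 172 177 179]
 [179 172 161 130 139 141 126 153 147 150 160 154 146 153 125 129 139 149
  172 176 180
[... 698 characters left out ...]
 159 159 156 157 156 159 161 157
  140 126 125 124]
 [128 129 144 159 158 159 160 161 161 161 161 160 160 157 157 157 159 155
  134 123 122 107]
 [130 130 135 151 153 156 157 158 158 160 161 162 160 158 157 157 155 149
  130 125 122 122]
 [120 133 129 125 131 147 151 153 154 154 156 158 160 156 153 146 133 126
  127 125 118 109]
 [124 120 130 135 130 132 130 129 135 132 135 136 138 138 132 128 126 129
  128 119 121 119]
 [124 105  91 120 131 127 102 101 129 127 128 125 129 126 133 138 123 112
  122 120 107  99]
 [126 118  83 128 117  75  66  79 117 124 129 110 109 112 122 120 105 100
  111 120 119 119]]
cur [232.8 579.6 230.5] yaw 158.12 shift cm [-5.494e+01 -5.090e+01  5.000e-02] turn -49.5
```

The foot's corners give a mill centre of about (553,-98), at yaw -4° modulo 90. The nut's flats are at about 177.6° modulo 60, and the pin points at about 175°. I'll move over the nut now.

```bash
python3 -m creep '0 -5 -5 0 -5;0 -8 -7.6 0 -10;0 -11 -10.2 0 -15;0 -14 -13 0 -20;0 -17 -15.8 0 -25;0 -20 -18.5 0 -30;0 -23 -21.3 0 -35;0 -26 -24 0 -40;0 -29 -27 0 -45;0 -29 -27 0 -49.5'; python3 -c "
from h import *
st();rel((553.5,-98.5,150),207.6)"
```

```text
clock: 0.93
eef_pos: [403.0, 216.1, 230.9]
tool_rot: [-3.139, -0.001, -2.66]
wrist_force: [0.7, -1.0, -0.5]
opening: 1.003
{'clock': 0.933, 'eef_pos': [402.957, 216.062, 230.943], 'tool_rot': [-3.139, -0.001, -2.66], 'wrist_force': [0.651, -1.046, -0.505], 'moment': [0.045, -0.017, 0.002], 'opening': 1.003, 'q': [-0.269, 0.257, -0.357, 1.917, 0.109, 0.987, 1.377]} yaw -152.41
cur [403.  216.1 230.9] yaw -152.41 shift cm [  1.22 -34.85   8.09] turn -0.0
```

```bash
python3 -m creep '0 0.4 -4 0 0;0 0.6 -8 0 0;0 0.8 -12 0 0;0 1 -16 0 0;0 1.2 -20 0 0;0 1.2 -24 0 0;0 1.2 -28 2 0;0 1.2 -32 4 0;0 1.2 -34.8 7 0;0 1.2 -34.8 8 0'; python3 -m creep '0 0 0 0 0;0 0 0 0 0'
python3 - <<'E'
from h import *
from workcell import cams
st();rel((553.5,-98.5,110),207.6)
d=cams.snapshot("scene"); cv2.imwrite("pics/s1.png",cv2.resize(d["img"][190:290,330:450,::-1],(720,600),interpolation=cv2.INTER_CUBIC))
d=cams.snapshot("top"); cv2.imwrite("pics/t1.png",cv2.resize(d["img"][160:290,310:450,::-1],(640,600),interpolation=cv2.INTER_CUBIC))
E
```

```text
clock: 1.77
eef_pos: [552.4, -99.4, 147.9]
tool_rot: [-3.14, -0.003, -2.667]
wrist_force: [0.2, -0.3, -0.3]
opening: 0.998
clock: 1.93
eef_pos: [551.4, -92.1, 150.5]
tool_rot: [3.139, -0.002, -2.66]
wrist_force: [-0.1, 0.9, -0.2]
opening: 0.994
{'clock': 1.933, 'eef_pos': [551.352, -92.075, 150.499], 'tool_rot': [3.139, -0.002, -2.66], 'wrist_force': [-0.111, 0.892, -0.161], 'moment': [-0.016, -0.05, 0.023], 'opening': 0.994, 'q': [0.26, 0.486, -0.207, 1.789, 0.124, 0.882, 2.05]} yaw -152.39
cur [551.4 -92.1 150.5] yaw -152.39 shift cm [ 0.11 -0.67  4.05] turn 0.0
```

View pics/s1.png

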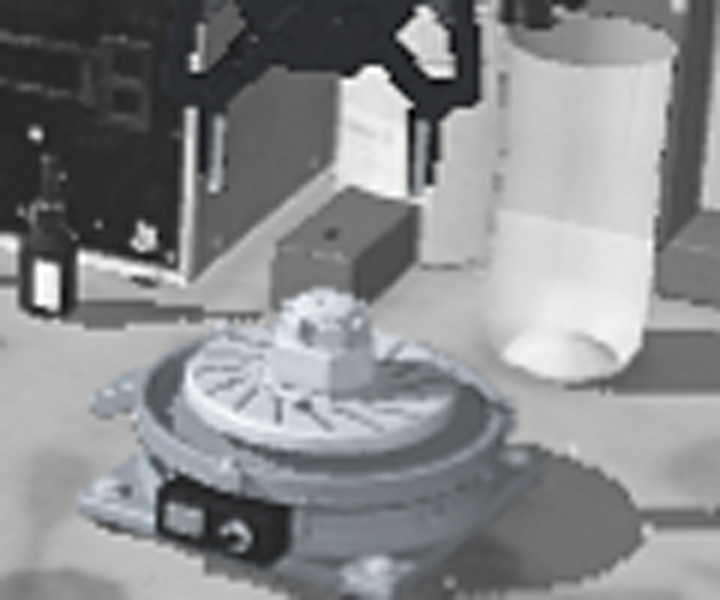

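View pics/t1.png

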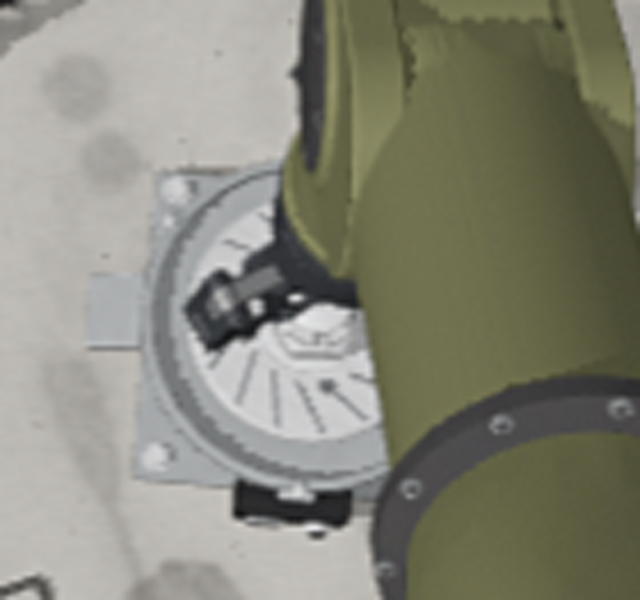

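Run:
```python
from h import *
from workcell import cams
d=cams.snapshot("scene"); cv2.imwrite("pics/scene2.png",d["img"][:,:,::-1])
s=d["img"].mean(2).round().astype(int); print(s[237:258,373:396])
a=cv2.resize(d["img"][232:262,366:402,::-1],None,fx=16,fy=16,interpolation=cv2.INTER_NEAREST)
cv2.imwrite("pics/s2.png",a)
st()
```

```text
[[181 175 128 117 117 119 117 113 116 127 130 127 125 116 116  98  75  79
   80  78  79  82 122]
 [176 170 119 116 117 116 118 138 148 190 196 194 182 130 127 107  72  77
   78  78  91 132 167]
 [172 165 116 119 131 134 168 232 224 217 209 221 226 204 201 172  87  95
   77  92 130 163 163]
 [171 162 115 128 193 217 239 231 228 213 183 221 221 210 207 194 159 166
  104 144 161 160 163]
 [161 162 132 117 181 191 233 232 234 229 225 221 218 216 206 181 152 157
  166 164 167 171 173]
 [122 167 162 174 227 225 230 236 223 221 212 202 203 205 184 141 143 148
  164 169 173 177 180]
 [184 177 173 183 213 234 233 154 183 213 202 184 191 150 150 153 208 167
  147 173 175 180 182]
 [192 169 181 212 210 222 204 125 130 157 215 203 199 187 141 157 185 137
  149 183 184 183 183]
 [205 200 190 227 219 218 186 121 123 152 181 172 168 166 152 134 133 134
  150 205 200 193 189]
 [198 198 209 234 228 222 193 140 139 168 172 173 169 167 150 133 136 138
  137 187 215 214 211]
 [152 158 188 228 239 234 225 199 148 172 186 174 170 168 143 128 139 146
  150 190 215 212 197]
 [203 210 205 203 208 210 221 220
[... 489 characters left out ...]
 207 206 191 159 161 160 157 157 155
  149 130 124 123 123]
 [202 180 206 208 145 157 188 198 199 196 197 182 155 159 157 152 147 133
  128 127 124 118 110]
 [210 204 194 222 232 219 220 205 192 156 165 162 132 135 134 130 125 124
  126 126 116 119 120]
 [211 205 174 148 195 218 211 172 169 217 214 200 134 145 146 151 154 133
  121 138 140 130 137]
 [207 208 196 137 212 195 124  92 112 199 207 207 185 195 200 210 207 179
  166 189 205 201 201]]
{'clock': 2.083, 'eef_pos': [552.569, -90.98, 152.703], 'tool_rot': [-3.141, 0.002, -2.657], 'wrist_force': [-0.776, 0.015, 0.633], 'moment': [0.007, -0.005, 0.034], 'opening': 0.999, 'q': [0.259, 0.483, -0.208, 1.788, 0.124, 0.882, 2.05]} yaw -152.26
```

View pics/s2.png

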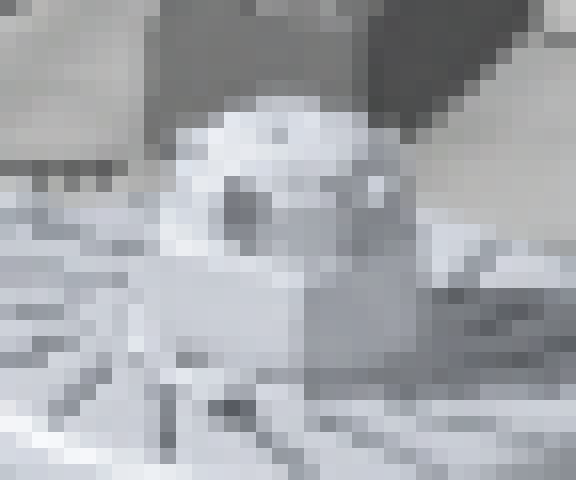

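```bash
python3 -m creep '0 0 0 0 0;0 0 0 0 0;0 0 0 0 0'; python3 -c "
from h import *
rel((553.5,-98.5,110),207.6)"; python3 -m creep '0 0 0 0 0;0 0 0 0 0;0 0 0 0 0';python3 -c "
from h import *
rel((553.5,-98.5,110),207.6)"
```

```text
clock: 2.33
eef_pos: [552.4, -92.0, 152.2]
tool_rot: [-3.141, 0.001, -2.659]
wrist_force: [-0.3, 0.6, -0.3]
opening: 1.0
cur [552.4 -92.  152.2] yaw -152.32 shift cm [ 0.2  -0.63  4.22] turn 0.1
clock: 2.58
eef_pos: [552.1, -92.5, 151.4]
tool_rot: [-3.142, 0.0, -2.659]
wrist_force: [-0.2, -1.2, -0.1]
opening: 1.005
cur [552.1 -92.5 151.4] yaw -152.38 shift cm [ 0.15 -0.6   4.14] turn 0.0
```

Run:
```python
from h import *
print(proj("scene",[(551.9,-92,160),(553,-97.5,100)]))
u=np.array([np.cos(np.radians(117.6)),np.sin(np.radians(117.6)),0])
print(proj("scene",[np.array([551.9,-92,160])+s*45*u for s in(-1,1)]))
s=cv2.imread("pics/scene2.png").mean(2).round().astype(int)
print(s[214:226,358:410:1])
```

```text
[[381.55000408 221.61094473]
 [382.33189924 241.47740749]]
[[397.50483289 221.94554003]
 [365.55708793 221.27960461]]
[[ 46  42  95 224  57  38  66 150 158  58  91  93  97  97  98  97  97  97
   98  98 100 100 100  99  99  99  96 116 187 230 230 227 224 226 236 237
  233 236 240 206  69 149 140  51 133 200 193 189 187 185 183 180]
 [ 46  42  97 227 108  38  65 143 158  63  91  93  95  97  97  97  97  99
   98  98  99 101 100  99 100  98  94 126 202 226 227 231 235 229 231 238
  239 238 240 206  68 149 135  35 131 197 191 191 190 188 183 181]
 [ 47  41  95 229 141  36  63 143 161  95  90  93  95  96  97  96  98  99
   99  98  99 100  97 105 116  96  96 129 203 227 228 229 228 226 234 238
  238 238 241 207  71 151 135  31 128 196 190 190 189 186 183 181]
 [ 46  43  98 226 137  36  61 143 158  67  92  95  97  98  96  97  99  99
   99  97  99 100  99 107 123  95 114 170 219 226 228 229 228 225 227 232
  237 239 242 201  95 171 133  35 128 193 188 188 188 184 182 180]
 [ 46  49 116 227 136  44  65 146 158  73  92  96  96  98  96  99 100 100
   99  99  98  99  97  96  97 118 161 196 219 22
[... 898 characters left out ...]
9 239 240 239 231 209 189 190 190 189 188 186 186 182]
 [ 45  50 118 208 139  90  94  94  98  97  98  99  99  98  98  97  98  97
   96 129 183 179 174 170 167 167 157 113 116 117 118 117 115 116 113 112
  110 121 142 155 186 214 226 207 191 191 190 187 186 183 185 184]
 [ 43  59 148 205 137  90  94  97  97  96  97  99  99  97  97  96  97 100
  127 184 178 173 169 169 167 140 113 115 117 117 118 117 116 117 116 117
  116 116 115 113 100 107 177 209 192 192 190 189 186 184 184 184]
 [ 44  60 146 201 122  90  94  97  96  98  97  98  99  96  96  96 106 143
  184 176 168 164 165 162 142 114 116 116 117 118 118 118 117 117 118 118
  117 118 120 109  84 100 168 198 191 191 190 190 188 185 184 181]]
```

```bash
python3 -m creep '0 0.1 -0.3 0 0;0 0.13 -0.55 1.5 0;0 0.13 -0.55 3 0;0 0.13 -0.55 5 0;0 0.13 -0.55 6 0;0 0.13 -0.55 6 0;0 0.13 -0.55 6 0;0 0.13 -0.55 6 0'
python3 - <<'E'
from h import *
from workcell import cams
rel((553.2,-98.2,72),207.6)
d=cams.snapshot("scene"); cv2.imwrite("pics/s3.png",cv2.resize(d["img"][205:275,345:425,::-1],(800,600)[0:2],interpolation=cv2.INTER_CUBIC)[:600])
E
```

```text
clock: 3.25
eef_pos: [554.1, -98.1, 92.0]
tool_rot: [-3.141, 0.001, -2.66]
wrist_force: [0.0, 0.4, 0.3]
opening: 1.001
cur [554.1 -98.1  92. ] yaw -152.38 shift cm [0.08 0.03 2.  ] turn 0.0
```

View pics/s3.png

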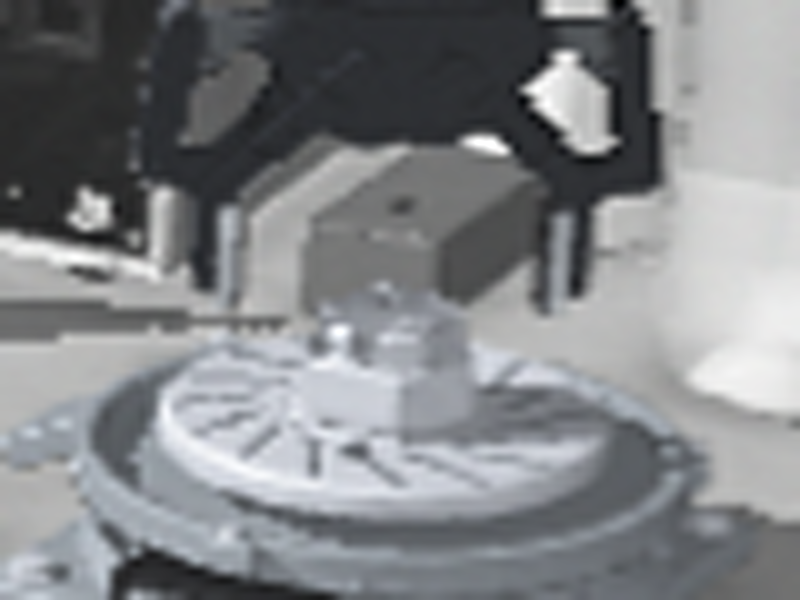

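```bash
python3 -m creep '0 0 0 1 0;0 0 0 1.9 0;0 0 0 1.9 0;0 0 0 1.9 0;0 0 0 1.9 0' 30; python3 -m creep '0.2 0 0 0 0;0.3 0 0 0 0;0.4 0 0 0 0;0.5 0 0 0 0;0.5 0 0 0 0;0.5 0 0 0 0;0.5 0 0 0 0' 30
python3 - <<'E'
from h import *
from workcell import cams
st()
d=cams.snapshot("scene"); cv2.imwrite("pics/s4.png",cv2.resize(d["img"][205:265,345:425,::-1],(800,600)[0:2],interpolation=cv2.INTER_CUBIC)[:600])
E
```

```text
clock: 3.72
eef_pos: [553.4, -98.0, 72.1]
tool_rot: [3.141, -0.0, -2.659]
wrist_force: [-0.3, -0.2, -0.5]
opening: 0.998
clock: 4.3
eef_pos: [554.7, -99.8, 73.2]
tool_rot: [-3.138, 0.002, -2.661]
wrist_force: [1.0, -5.7, 5.7]
opening: 0.534
{'clock': 4.3, 'eef_pos': [554.681, -99.75, 73.219], 'tool_rot': [-3.138, 0.002, -2.661], 'wrist_force': [0.982, -5.683, 5.664], 'moment': [-1.247, -0.316, 0.052], 'opening': 0.534, 'q': [0.252, 0.586, -0.183, 1.865, 0.159, 0.702, 2.029]} yaw -152.44
```

View pics/s4.png

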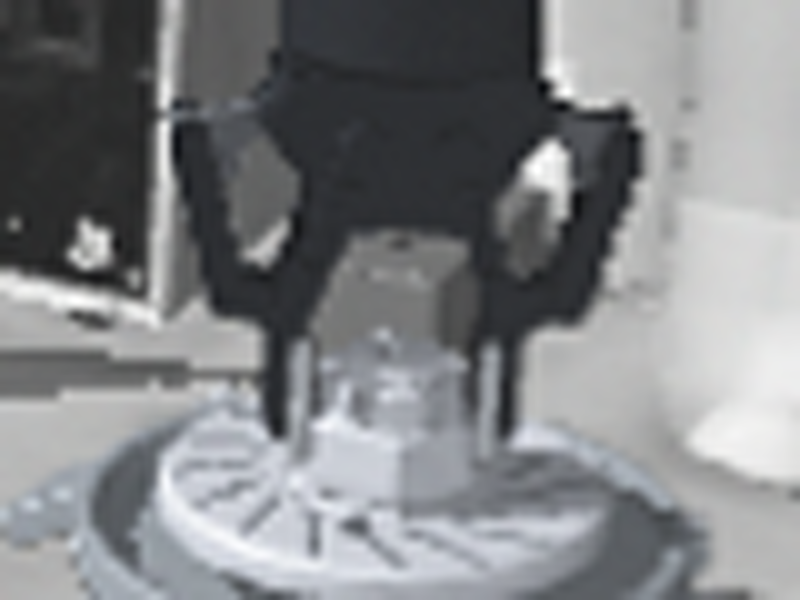

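```bash
python3 -m creep '0.5 0 -0.25 -0.12 0;0.6 0 -0.25 -0.12 0;0.6 0 -0.25 -0.12 0;0.6 0 -0.25 -0.12 0' 110; python3 -c "
from h import *
st()"
```

```text
clock: 4.68
eef_pos: [554.7, -99.9, 73.7]
tool_rot: [3.141, 0.0, -2.659]
wrist_force: [-1.6, -0.2, 5.4]
opening: 0.51
{'clock': 4.683, 'eef_pos': [554.692, -99.859, 73.718], 'tool_rot': [3.141, 0.0, -2.659], 'wrist_force': [-1.603, -0.191, 5.386], 'moment': [-0.064, 0.184, -0.075], 'opening': 0.51, 'q': [0.256, 0.587, -0.186, 1.861, 0.158, 0.707, 2.033]} yaw -152.36
```

```bash
python3 -m creep '0.6 0 0 -0.05 2;0.6 0 0 -0.05 4;0.6 0 0 -0.05 6;0.6 0 0 -0.05 6;0.6 0 0 -0.05 6;0.6 0 0 -0.05 6'; python3 -c "
from h import *
st()"
```

```text
clock: 5.18
eef_pos: [554.7, -99.9, 73.8]
tool_rot: [3.141, -0.0, -2.763]
wrist_force: [0.7, 0.9, -2.3]
opening: 0.507
{'clock': 5.183, 'eef_pos': [554.695, -99.913, 73.761], 'tool_rot': [3.141, -0.0, -2.763], 'wrist_force': [0.747, 0.887, -2.304], 'moment': [-0.028, -0.379, -0.073], 'opening': 0.507, 'q': [0.236, 0.586, -0.155, 1.861, 0.132, 0.705, 1.955]} yaw -158.3
```

```bash
for k in 1; do python3 -m creep '0.6 0 0 0 3;0.6 0 0 0 6;0.6 0 0 0 9;0.6 0 0 0 12;0.6 0 0 0 14;0.6 0 0 0 14'; done
python3 - <<'E'
from h import *
from workcell import cams,bot
st()
d=cams.snapshot("scene"); cv2.imwrite("pics/s5.png",cv2.resize(d["img"][228:264,362:406,::-1],None,fx=14,fy=14,interpolation=cv2.INTER_CUBIC))
print(bot.read_state()["moment"])
E
```

```text
clock: 5.68
eef_pos: [554.7, -100.1, 73.6]
tool_rot: [3.142, -0.0, -3.009]
wrist_force: [2.0, 0.1, -3.9]
opening: 0.507
{'clock': 5.683, 'eef_pos': [554.731, -100.078, 73.645], 'tool_rot': [3.142, -0.0, -3.009], 'wrist_force': [2.048, 0.063, -3.912], 'moment': [-0.193, -0.447, -0.11], 'opening': 0.507, 'q': [0.189, 0.584, -0.083, 1.862, 0.071, 0.699, 1.769]} yaw -172.41
[-0.13168573 -0.52007852 -0.08892527]
```

View pics/s5.png

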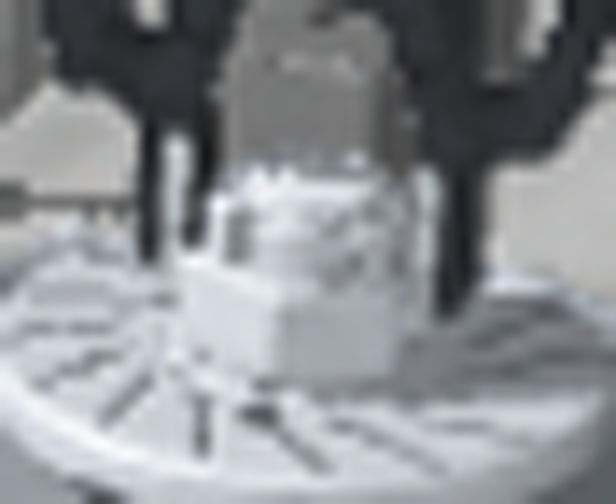

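```bash
cat >> h.py <<'E'
def look(fn,n=6,box=(228,264,362,406)):
    from workcell import bot,cams
    m=[]
    for i in range(n):
        d=cams.snapshot("scene"); s=bot.read_state(); m.append(np.r_[s["wrist_force"],s["moment"]])
    print("F,M mean",np.mean(m,0).round(3),"sd",np.std(m,0).round(3)); st()
    if fn:
        a,b,c,e=box; cv2.imwrite("pics/"+fn,cv2.resize(d["img"][a:b,c:e,::-1],None,fx=14,fy=14,interpolation=cv2.INTER_CUBIC))
E
python3 -m creep '0.6 0 0 0 3;0.6 0 0 0 6;0.6 0 0 0 9;0.6 0 0 0 12;0.6 0 0 0 15;0.6 0 0 0 15'; python3 -c "
from h import *
look('s6.png')"
```

```text
clock: 6.23
eef_pos: [554.7, -100.3, 73.5]
tool_rot: [-3.141, -0.0, 3.012]
wrist_force: [2.9, 0.0, -7.6]
opening: 0.507
F,M mean [ 3.615 -0.671 -9.697 -0.34  -0.856 -0.02 ] sd [0.705 0.559 1.279 0.035 0.088 0.033]
{'clock': 6.533, 'eef_pos': [554.701, -100.254, 73.601], 'tool_rot': [3.142, -0.0, 3.014], 'wrist_force': [4.464, -1.182, -11.383], 'moment': [-0.414, -0.977, 0.047], 'opening': 0.509, 'q': [0.14, 0.584, -0.007, 1.862, 0.006, 0.696, 1.573]} yaw 172.7
```

View pics/s6.png

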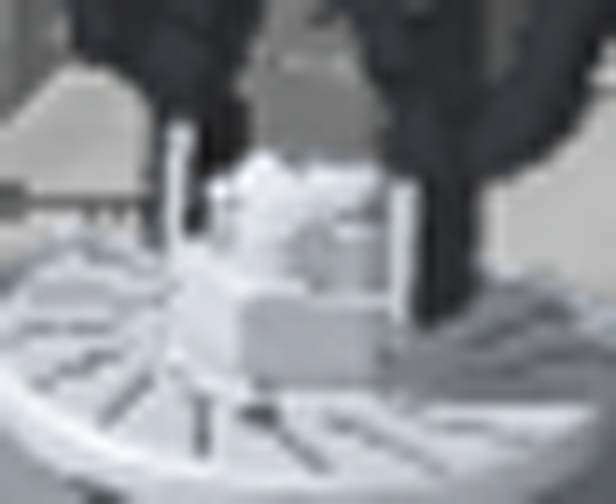

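```bash
python3 -m creep '0.6 0 0 0.06 3;0.6 0 0 0.06 6;0.6 0 0 0.06 9;0.6 0 0 0.06 12;0.6 0 0 0.06 15;0.6 0 0 0.06 15'; python3 -c "
from h import *
look('s7.png')"
```

```text
clock: 7.03
eef_pos: [554.6, -100.4, 73.4]
tool_rot: [-3.141, -0.0, 2.749]
wrist_force: [2.9, -1.0, -7.2]
opening: 0.509
F,M mean [ 3.245 -1.68  -7.518 -0.509 -0.655 -0.032] sd [0.247 0.408 0.188 0.039 0.038 0.064]
{'clock': 7.333, 'eef_pos': [554.647, -100.434, 73.379], 'tool_rot': [-3.141, 0.0, 2.752], 'wrist_force': [3.372, -1.737, -7.494], 'moment': [-0.503, -0.661, 0.068], 'opening': 0.509, 'q': [0.09, 0.586, 0.07, 1.864, -0.06, 0.694, 1.376]} yaw 157.68
```

View pics/s7.png

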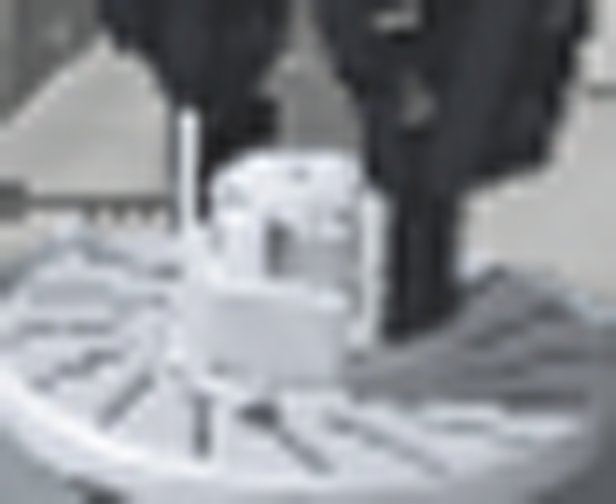

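```bash
python3 - <<'E'
from h import *
from workcell import cams
d=cams.snapshot("scene"); s=d["img"].mean(2).round().astype(int); print(s[238:252,374:394])
c=np.array([554.6,-100.2])
for a,r in((175.8,15),(187.7,21),(187.7-12,21),(187.7+12,21),(187.7,15)):
  print(a,r,proj("scene",[(c[0]+r*np.cos(np.radians(a)),c[1]+r*np.sin(np.radians(a)),96)])+[.6,0])
st()
E
python3 -m creep '0.6 0 0 0.04 3;0.6 0 0 0.04 6;0.6 0 0 0.04 9;0.6 0 0 0.04 12;0.6 0 0 0.04 12;0.6 0 0 0.04 12'; python3 -c "
from h import *
look('s8.png')"
```

```text
[[114 212  68  33  41  67  97 117 149 139 140 143 133 112  53  57  53  48
   52  61]
 [115 210  62  52 105 185 237 228 220 213 223 229 201 154  51  56  55  48
   51  60]
 [124 205  51 144 224 241 233 230 215 183 223 223 214 184  58  52  55  47
   53  59]
 [139 206  86 203 197 226 231 234 230 225 222 219 209 162 129  66  51  44
   50  58]
 [121 203  68 178 193 204 230 223 223 215 204 204 197 176 207 131  56  44
   44  44]
 [123 205 102 202 242 238 218 186 216 214 190 193 140 148 211 144  52  46
   48  43]
 [156 226 204 188 223 223 213 116 143 199 193 213 191 154 207 126  42  56
   46  45]
 [214 225 219 185 223 220 200 111 135 170 172 170 155 148 208 127  41  54
   47  41]
 [201 216 226 220 222 219 201 121 149 167 173 171 158 153 205 122  41  54
   46  41]
 [149 214 226 239 221 219 205 146 158 170 174 172 163 169 188 104  41  53
   48  43]
 [211 212 215 226 227 230 226 218 213 211 191 188 157 148 193 123  43  55
   49  45]
 [209 211 210 200 189 191 196 201 207 208 213 222 200 150 187  99  45  54
   47  45]
 [199 212 210 199 193 192 192 194 196 195 194 191 180 166 186  97  51  49
   45 
[... 298 characters left out ...]
383, 'eef_pos': [554.631, -100.411, 73.374], 'tool_rot': [-3.141, -0.0, 2.752], 'wrist_force': [3.041, -1.674, -6.856], 'moment': [-0.561, -0.605, 0.045], 'opening': 0.506, 'q': [0.09, 0.586, 0.07, 1.864, -0.06, 0.694, 1.376]} yaw 157.67
clock: 7.88
eef_pos: [554.6, -100.5, 73.2]
tool_rot: [-3.141, 0.0, 2.543]
wrist_force: [2.1, -2.1, -4.0]
opening: 0.51
F,M mean [ 1.009 -2.788 -2.275 -0.777 -0.146 -0.019] sd [0.333 0.556 0.707 0.035 0.064 0.06 ]
{'clock': 8.183, 'eef_pos': [554.625, -100.524, 73.222], 'tool_rot': [-3.141, 0.0, 2.542], 'wrist_force': [0.683, -2.89, -1.609], 'moment': [-0.815, -0.028, 0.027], 'opening': 0.507, 'q': [0.05, 0.589, 0.132, 1.864, -0.114, 0.695, 1.219]} yaw 145.65
```

View pics/s8.png

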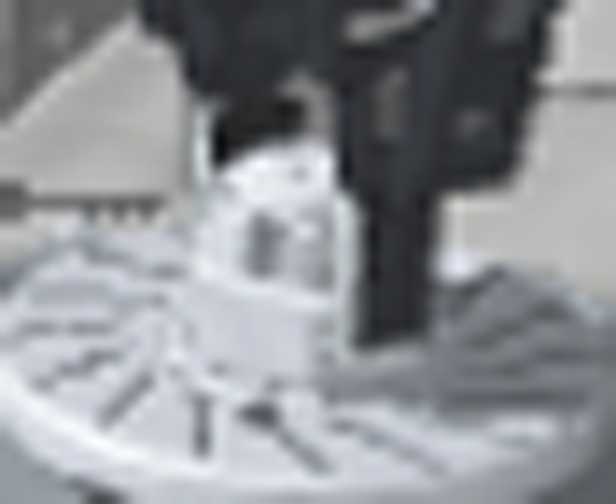

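```bash
sed -i 's/print("F,M mean"/print("mz",[round(float(v[5]),3) for v in m]);print("F,M mean"/' h.py
python3 -m creep '0.6 0 0 0 3;0.6 0 0 0 6;0.6 0 0 0 9;0.6 0 0 0 12;0.6 0 0 0 12;0.6 0 0 0 12'; python3 -c "
from h import *
look(None)"; python3 -m creep '0.6 0 0 0 3;0.6 0 0 0 6;0.6 0 0 0 9;0.6 0 0 0 12;0.6 0 0 0 12;0.6 0 0 0 12'; python3 -c "
from h import *
look(None)"
```

```text
clock: 8.68
eef_pos: [554.5, -100.6, 73.1]
tool_rot: [-3.141, 0.0, 2.334]
wrist_force: [-0.1, -4.4, -0.8]
opening: 0.511
mz [0.002, -0.04, -0.004, 0.031, 0.01, 0.053]
F,M mean [-0.451 -4.728 -0.198 -1.157  0.175  0.008] sd [0.563 0.641 0.775 0.032 0.048 0.029]
{'clock': 8.983, 'eef_pos': [554.498, -100.589, 73.089], 'tool_rot': [-3.141, 0.0, 2.333], 'wrist_force': [-0.865, -5.178, 0.394], 'moment': [-1.185, 0.23, 0.053], 'opening': 0.505, 'q': [0.011, 0.594, 0.194, 1.865, -0.168, 0.698, 1.063]} yaw 133.65
clock: 9.48
eef_pos: [554.4, -100.7, 73.0]
tool_rot: [-3.141, 0.0, 2.122]
wrist_force: [-0.3, -6.3, 0.4]
opening: 0.507
mz [-0.137, -0.062, -0.063, -0.101, -0.086, -0.119]
F,M mean [-1.272 -5.271 -0.126 -1.246  0.292 -0.095] sd [0.538 0.566 0.435 0.017 0.034 0.027]
{'clock': 9.783, 'eef_pos': [554.39, -100.717, 72.992], 'tool_rot': [-3.141, 0.0, 2.123], 'wrist_force': [-1.691, -5.782, 0.412], 'moment': [-1.26, 0.264, -0.119], 'opening': 0.506, 'q': [-0.028, 0.6, 0.255, 1.866, -0.222, 0.704, 0.906]} yaw 121.61
```

```bash
cat > m.py <<'E'
from h import *
from workcell import bot
s=bot.read_state(); print("yaw",round(np.degrees(s["tool_rot"][2]),2),"M",np.round(s["moment"],3),"F",np.round(s["wrist_force"],1),"op",s["opening"],"clk",s["clock"])
E
python3 -m creep '0.6 -0.09 -0.05 0 2;0.6 -0.09 -0.05 0 4'; python3 m.py;python3 -m creep '0.6 0 0 0 2'; python3 m.py;python3 -m creep '0.6 0 0 0 2'; python3 m.py;python3 -m creep '0.6 0 0 0 2'; python3 m.py;python3 -m creep '0.6 0 0 0 2'; python3 m.py
```

```text
clock: 9.95
eef_pos: [554.4, -100.7, 72.9]
tool_rot: [-3.141, -0.001, 2.051]
wrist_force: [-1.3, -2.9, -0.0]
opening: 0.505
yaw 117.5 M [-0.772  0.449  0.131] F [-1.3 -2.9 -0. ] op 0.505026608281974 clk 9.95
clock: 10.03
eef_pos: [554.3, -100.7, 72.9]
tool_rot: [-3.141, -0.001, 2.016]
wrist_force: [-0.8, -3.0, 1.1]
opening: 0.51
yaw 115.49 M [-0.768  0.525  0.137] F [-0.8 -3.   1.1] op 0.5099127761529018 clk 10.0333
clock: 10.12
eef_pos: [554.3, -100.7, 72.9]
tool_rot: [-3.141, -0.001, 1.981]
wrist_force: [-1.4, -2.4, 1.3]
opening: 0.511
yaw 113.48 M [-0.813  0.522  0.175] F [-1.4 -2.4  1.3] op 0.5112757535648224 clk 10.1167
clock: 10.2
eef_pos: [554.3, -100.8, 72.9]
tool_rot: [-3.141, -0.001, 1.946]
wrist_force: [-1.2, -3.1, 0.2]
opening: 0.511
yaw 111.48 M [-0.817  0.447  0.16 ] F [-1.2 -3.1  0.2] op 0.5110804479629641 clk 10.2
clock: 10.28
eef_pos: [554.3, -100.8, 72.9]
tool_rot: [-3.141, -0.001, 1.911]
wrist_force: [-0.4, -2.5, 1.6]
opening: 0.512
yaw 109.49 M [-0.857  0.529  0.204] F [-0.4 -2.5  1.6] op 0.5119792329094044 clk 10.2833
```

The dynamic torque now rises from 0.13 to 0.20 N m at about 0.009 per degree, so it bit near yaw 122°. The next aligned slot is at yaw 85.8°, about 36° past first touch.

```bash
python3 -m creep '0.6 0 0 0 2;0.6 0 0 0 4;0.6 0 0 0 6;0.6 0 0 0 8'; python3 m.py;python3 -m creep '0.6 0 0 0 2;0.6 0 0 0 4;0.6 0 0 0 6;0.6 0 0 0 8'; python3 m.py;python3 -m creep '0.6 0 0 0 2;0.6 0 0 0 4;0.6 0 0 0 6'; python3 m.py
```

```text
clock: 10.62
eef_pos: [554.2, -100.8, 72.8]
tool_rot: [-3.141, -0.001, 1.771]
wrist_force: [-1.4, -3.4, 0.4]
opening: 0.506
yaw 101.49 M [-0.795  0.51   0.202] F [-1.4 -3.4  0.4] op 0.5057271295058261 clk 10.6167
clock: 10.95
eef_pos: [554.1, -100.8, 72.8]
tool_rot: [-3.14, -0.001, 1.632]
wrist_force: [-2.7, -4.1, 0.6]
opening: 0.509
yaw 93.5 M [-0.808  0.555  0.237] F [-2.7 -4.1  0.6] op 0.5085711489412063 clk 10.95
clock: 11.2
eef_pos: [554.0, -100.8, 72.8]
tool_rot: [-3.14, -0.001, 1.527]
wrist_force: [-1.5, -4.1, 0.4]
opening: 0.506
yaw 87.5 M [-0.857  0.596  0.254] F [-1.5 -4.1  0.4] op 0.5057183264232454 clk 11.2
```

```bash
python3 -m creep '0.6 0 0 0 0.8'; python3 m.py;python3 -m creep '0.6 0 0 0 0.8'; python3 m.py; python3 -c "
from h import *
look('s9.png')"
```

```text
clock: 11.28
eef_pos: [554.0, -100.8, 72.8]
tool_rot: [-3.14, -0.0, 1.513]
wrist_force: [-2.8, -3.4, 0.9]
opening: 0.504
yaw 86.71 M [-0.712  0.733  0.298] F [-2.8 -3.4  0.9] op 0.503601255605356 clk 11.2833
clock: 11.37
eef_pos: [554.1, -100.8, 72.7]
tool_rot: [-3.14, -0.0, 1.501]
wrist_force: [-4.2, -2.8, -0.1]
opening: 0.504
yaw 86.0 M [-0.689  0.756  0.316] F [-4.2 -2.8 -0.1] op 0.5037379764752612 clk 11.3667
mz [0.126, 0.107, 0.03, 0.021, -0.023, 0.046]
F,M mean [-4.158 -2.26   0.912 -0.511  0.995  0.051] sd [0.525 0.412 0.656 0.085 0.108 0.051]
{'clock': 11.667, 'eef_pos': [554.056, -100.803, 72.753], 'tool_rot': [-3.14, -0.001, 1.502], 'wrist_force': [-4.68, -1.607, 1.255], 'moment': [-0.4, 1.152, 0.046], 'opening': 0.507, 'q': [-0.139, 0.627, 0.437, 1.867, -0.381, 0.732, 0.443]} yaw 86.03
```

View pics/s9.png

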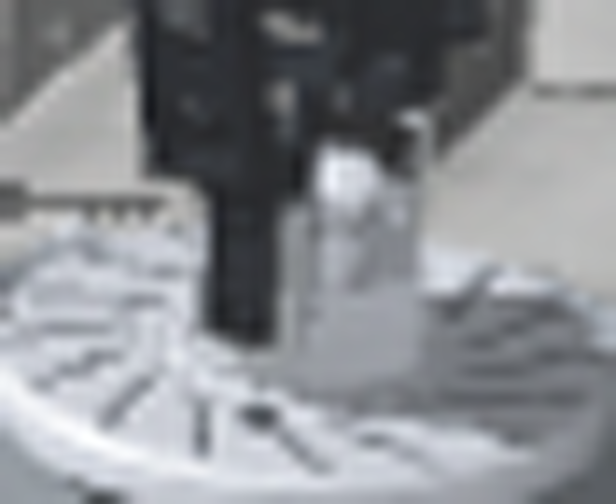

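```bash
python3 -m creep '0.6 0 0 0 0.5'; python3 m.py;python3 -m creep '0.6 0 0 0 0.5'; python3 m.py; python3 -m creep '0.6 0 0 0 0.5'; python3 m.py
```

```text
clock: 11.75
eef_pos: [554.0, -100.8, 72.7]
tool_rot: [-3.14, -0.001, 1.493]
wrist_force: [-6.1, -4.2, 1.6]
opening: 0.504
yaw 85.56 M [-0.442  1.217  0.298] F [-6.1 -4.2  1.6] op 0.5037680922953952 clk 11.75
clock: 11.83
eef_pos: [554.0, -100.8, 72.7]
tool_rot: [-3.14, -0.001, 1.484]
wrist_force: [-5.0, -2.0, -0.9]
opening: 0.506
yaw 85.03 M [-0.421  1.233  0.288] F [-5.  -2.  -0.9] op 0.5062752021502522 clk 11.8333
clock: 11.92
eef_pos: [554.0, -100.8, 72.8]
tool_rot: [-3.14, -0.001, 1.475]
wrist_force: [-5.1, -1.3, 1.4]
opening: 0.504
yaw 84.53 M [-0.401  1.188  0.282] F [-5.1 -1.3  1.4] op 0.5041741640562167 clk 11.9167
```

```bash
python3 -m creep '0.3 0 0 0 0;0.1 0 0 0 0;0 0 0 -0.3 0;0 0 0 -3 0;0 0 0 -7 0;0 0 0 -11 0;0 0 0 -14 0;0 0 0 -14 0;0 0 0 -14 0' 30
python3 - <<'E'
from h import *
from workcell import cams
st()
d=cams.snapshot("scene"); cv2.imwrite("pics/scene10.png",d["img"][:,:,::-1])
cv2.imwrite("pics/s10.png",cv2.resize(d["img"][228:264,362:406,::-1],None,fx=14,fy=14,interpolation=cv2.INTER_CUBIC))
print(d["img"].mean(2).round().astype(int)[238:252,374:394])
E
```

```text
clock: 12.67
eef_pos: [556.5, -101.2, 215.7]
tool_rot: [3.135, -0.001, 1.476]
wrist_force: [0.8, -0.0, -0.1]
opening: 1.002
{'clock': 12.667, 'eef_pos': [556.481, -101.248, 215.728], 'tool_rot': [3.135, -0.001, 1.476], 'wrist_force': [0.765, -0.025, -0.104], 'moment': [0.069, 0.026, 0.036], 'opening': 1.002, 'q': [-0.215, 0.468, 0.542, 1.697, -0.274, 1.047, 0.321]} yaw 84.56
[[168 118 117 116 114 118 137 148 190 195 193 180 129 128 108  73  79  79
   77  90]
 [164 117 115 119 135 166 230 222 215 208 219 225 203 200 173  82  76  77
   93 128]
 [161 114 112 147 219 239 231 227 212 182 221 220 208 207 195 139  84  99
  143 159]
 [162 131 115 178 194 233 230 234 229 224 219 215 214 204 181 150 138 145
  164 167]
 [167 161 167 200 204 213 227 222 221 213 202 201 204 182 142 146 165 171
  167 172]
 [172 171 185 223 235 219 166 181 216 212 191 192 154 147 123 150 166 147
  171 174]
 [146 173 214 218 220 201 125 135 172 212 211 203 172 124 156 191 140 148
  182 182]
 [200 184 211 218 215 167 124 133 177 184 183 179 173 148 145 173 133 150
  204 193]
 [196 203 222 220 215 164 128 143 179 180 170 168 165 147 129 136 133 145
  198 214]
 [157 192 236 234 214 154 140 154 184 169 168 166 159 134 134 141 134 146
  184 213]
 [208 208 220 222 220 219 220 214 196 177 171 164 145 130 141 154 158 161
  192 218]
 [206 207 206 209 204 202 210 218 228 230 224 204 179 162 164 166 165 156
  163 205]
 [197 207 206 208 208 202 204 204 205 209 187 157 160 160 162 163 165 155
  130 110]
 [215 185 206 206 209 206 202 205 204 199 167 159 160 161 160 161 161 155
  132 126]]
```

View pics/s10.png

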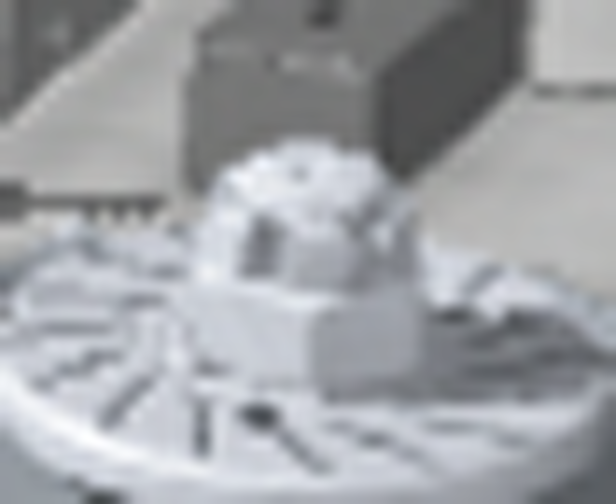

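```bash
python3 -m creep '0 0 0 0 -7;0 4 0.3 0 -14;0 8 0.5 0 -21;0 12 0.5 0 -28;0 16 0.5 0 -35;0 20 0.5 0 -42;0 23 0.5 0 -49;0 26 0.5 0 -56;0 28 0.5 0 -63;0 29 0.5 0 -70'
python3 - <<'E'
from h import *
from workcell import cams
rel((527.5,210,150),174.6)
img=cv2.imread("pics/top0.png"); sub=img[220:280,235:265].astype(int)
bg=np.median(sub.reshape(-1,3),0); dd=np.abs(sub-bg).sum(2); print(bg)
b=(sub[:,:,0]-sub[:,:,2])  # blue - red
m=(b>10); ys,xs=np.nonzero(m); print(len(xs),ys.min()+220,ys.max()+220)
pts=np.c_[xs+235,ys+220].astype(np.float32)
w=onz("top",pts,11)[:,:2]
for y in range(220,280):
    k=ys+220==y
    if k.any(): print(y,xs[k].min()+235,xs[k].max()+235)
l=cv2.fitLine(w.astype(np.float32),cv2.DIST_HUBER,0,.01,.01).ravel(); print(l,np.degrees(np.arctan2(l[1],l[0])))
t=(w-l[2:])@l[:2]; print(t.min(),t.max(),w[t.argmin()],w[t.argmax()])
E
```

```text
clock: 13.55
eef_pos: [586.3, 191.7, 211.1]
tool_rot: [3.141, -0.003, 2.708]
wrist_force: [0.1, -0.7, 0.2]
opening: 1.001
cur [586.3 191.7 211.1] yaw 155.15 shift cm [ 6.1  -0.81  6.11] turn -19.4
[178. 184. 186.]Traceback (most recent call last):
  File "<stdin>", line 7, in <module>
    return umr_minimum(a, axis, None, out, keepdims, initial, where)
ValueError: zero-size array to reduction operation minimum which has no identity
```

Run:
```python
from h import *
img=cv2.imread("pics/top0.png").astype(int)
b=(img[:,:,0]-img[:,:,2])[228:276,240:262]
m=(b>-3)&True
ys,xs=np.nonzero(m); n,lab,stt,_=cv2.connectedComponentsWithStats(m.astype(np.uint8),connectivity=8)
i=1+stt[1:,4].argmax(); ys,xs=np.nonzero(lab==i); wt=b[ys,xs]+8
for y in np.unique(ys): print(y+228,xs[ys==y].min()+240,xs[ys==y].max()+240,round(np.average(xs[ys==y]+240,weights=wt[ys==y]),2))
w=onz("top",np.c_[xs+240,ys+228],11)[:,:2]
l=cv2.fitLine(w.astype(np.float32),cv2.DIST_HUBER,0,.01,.01).ravel(); print(l,np.degrees(np.arctan2(l[1],l[0])))
t=(w-l[2:])@l[:2]; print(w[t.argmin()],w[t.argmax()])
```

```text
236 248 253 250.52
237 249 254 251.57
238 249 253 251.09
239 249 253 251.04
240 249 253 251.06
241 249 253 251.06
242 249 253 250.98
243 249 252 250.55
244 248 252 250.14
245 248 252 250.04
246 248 252 249.94
247 248 252 250.12
248 248 252 250.02
249 248 252 250.1
250 248 252 249.93
251 248 251 249.49
252 249 250 249.53
253 249 249 249.0
254 249 249 249.0
255 249 249 249.0
256 249 249 249.0
257 248 249 248.59
258 248 249 248.5
259 248 249 248.53
260 248 249 248.47
261 248 249 248.38
262 248 248 248.0
263 248 248 248.0
264 248 248 248.0
265 247 248 247.59
266 247 248 247.56
267 247 248 247.5
268 247 248 247.44
269 247 248 247.38
270 247 248 247.4
271 247 247 247.0
272 247 247 247.0
273 247 247 247.0
[ 9.9571401e-01 -9.2485689e-02  5.0314493e+02  2.1443549e+02] -5.306623
[449.64936091 219.10841701] [542.19601486 206.4784626 ]
```

```bash
python3 -m creep '0 3 -0.4 0 -7;0 6 -0.8 2 -14;0 6.2 -0.8 4 -19.5;0 6.2 -0.8 6 -19.5;0 6.2 -0.8 8 -19.5;0 6.2 -0.8 10 -19.5;0 6.2 -0.8 12 -19.5;0 6.2 -0.8 13 -19.5;0 6.2 -0.8 13 -19.5;0 6.2 -0.8 13 -19.5'
python3 - <<'E'
from h import *
from workcell import cams
rel((526.5,210,60),174.7)
d=cams.snapshot("scene"); cv2.imwrite("pics/s11.png",cv2.resize(d["img"][190:290,230:380,::-1],(800,533),interpolation=cv2.INTER_CUBIC))
d=cams.snapshot("top"); cv2.imwrite("pics/t11.png",cv2.resize(d["img"][185:290,190:310,::-1],(680,595),interpolation=cv2.INTER_CUBIC))
E
```

```text
clock: 14.38
eef_pos: [527.5, 206.3, 82.4]
tool_rot: [-3.141, -0.002, 3.037]
wrist_force: [0.2, -0.7, -0.0]
opening: 1.004
cur [527.5 206.3  82.4] yaw 174.02 shift cm [0.14 0.35 2.24] turn -0.7
```

View pics/s11.png

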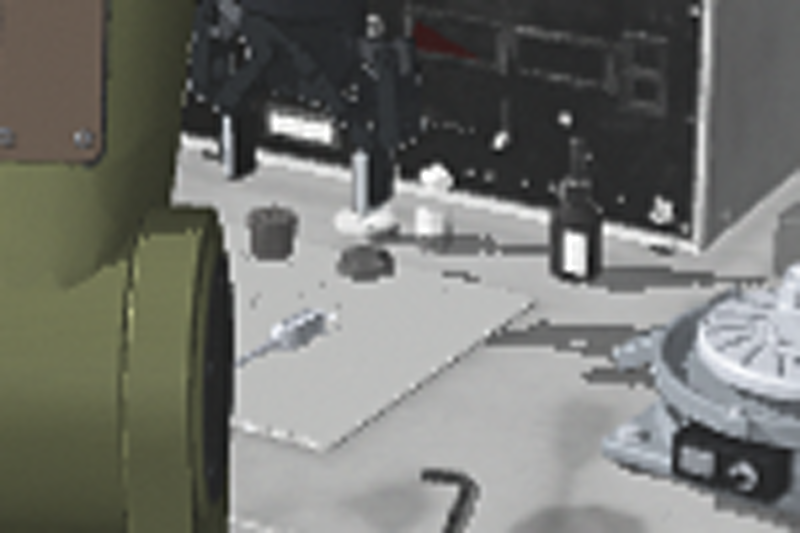

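View pics/t11.png

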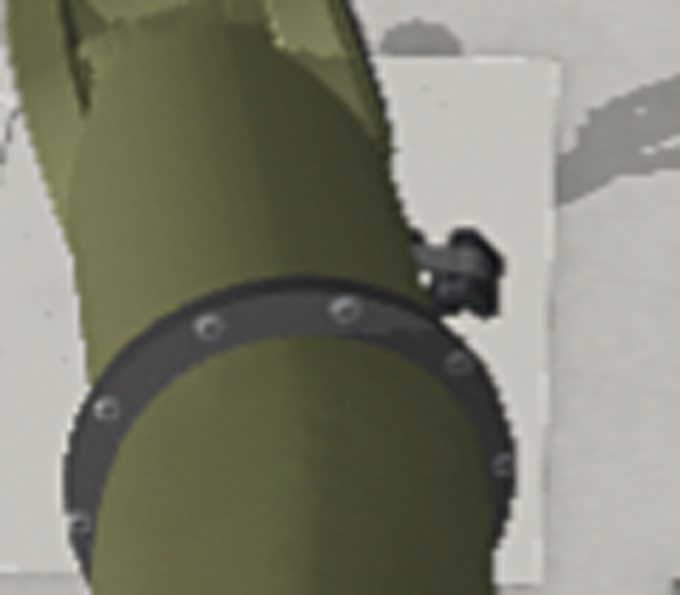

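```bash
python3 -m creep '0 0 0.3 0 0;0 0 0.3 2 0;0 0 0.3 2 0;0 0 0.3 2 0;0 0 0.3 2 0'
python3 - <<'E'
from h import *
print(onz("scene",[(286.1-.6,250.9)],11))
rel((526.5,210,7),174.7)
from workcell import cams
d=cams.snapshot("scene"); cv2.imwrite("pics/s12.png",cv2.resize(d["img"][210:280,250:340,::-1],(770,600),interpolation=cv2.INTER_CUBIC))
E
```

```text
clock: 14.9
eef_pos: [528.6, 209.5, 63.8]
tool_rot: [3.141, 0.001, 3.037]
wrist_force: [0.7, -0.4, 0.1]
opening: 0.997
[[526.05820789 209.03935081  11.        ]]
cur [528.6 209.5  63.8] yaw 174.02 shift cm [0.21 0.03 5.68] turn -0.7
```

View pics/s12.png

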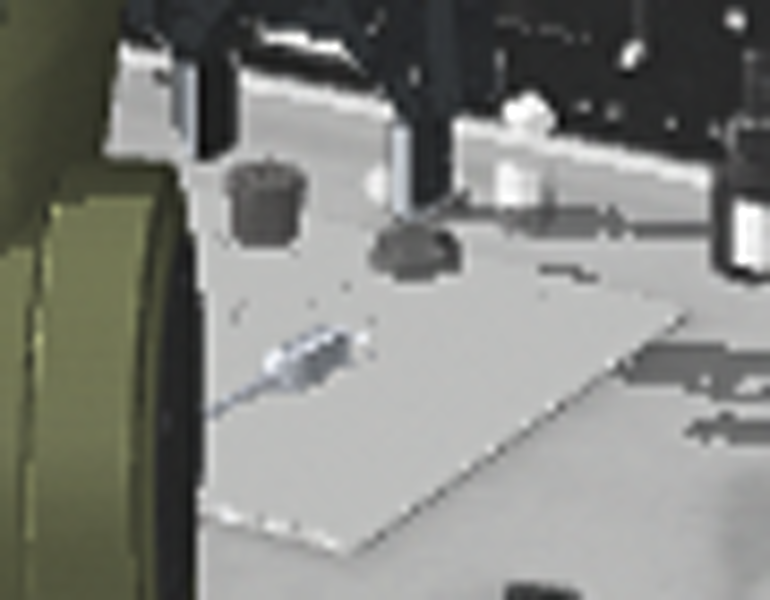

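```bash
python3 -m creep '0 0.2 0 1.5 -0.7;0 0.2 0 3 -0.7;0 0.2 0 4.5 -0.7;0 0.2 0 5.6 -0.7;0 0.2 0 5.6 -0.7;0 0.2 0 5.6 -0.7;0 0.2 0 5.6 -0.7' 25; python3 -c "
from h import *
rel((526.3,209.7,7),174.7);st()"
```

```text
clock: 15.53
eef_pos: [526.9, 209.7, 7.8]
tool_rot: [3.141, 0.001, 3.049]
wrist_force: [-0.1, 0.4, 1.0]
opening: 0.996
cur [526.9 209.7   7.8] yaw 174.72 shift cm [ 0.05 -0.01  0.08] turn 0.0
{'clock': 15.533, 'eef_pos': [526.85, 209.721, 7.797], 'tool_rot': [3.141, 0.001, 3.049], 'wrist_force': [-0.091, 0.436, 0.961], 'moment': [-0.031, -0.063, 0.013], 'opening': 0.996, 'q': [-0.458, 0.686, 0.056, 1.904, -0.068, 0.553, 1.122]} yaw 174.72
```

```bash
python3 -m creep '0.4 0 0 0 0;0.6 0 0 0 0;0.8 0 0 0 0;0.9 0 0 0 0;0.9 0 0 0 0;0.9 0 0 0 0;0.9 0 0 0 0;0.9 0 0 0 0;0.9 0 0 0 0' 40; python3 -c "
from h import *
st()"
```

```text
clock: 16.28
eef_pos: [526.4, 209.6, 7.2]
tool_rot: [3.141, 0.0, 3.049]
wrist_force: [-0.2, 0.7, 5.3]
opening: 0.139
{'clock': 16.283, 'eef_pos': [526.386, 209.602, 7.229], 'tool_rot': [3.141, 0.0, 3.049], 'wrist_force': [-0.194, 0.66, 5.281], 'moment': [-0.078, 0.183, 0.003], 'opening': 0.139, 'q': [-0.458, 0.686, 0.056, 1.905, -0.068, 0.552, 1.122]} yaw 174.72
```

```bash
python3 -m creep '0.9 0 0 -3 0;0.9 0 0 -7 0;0.9 0 0 -11 0;0.9 0 0 -14 0;0.9 0 0 -16 0;0.9 0 0 -16 0;0.9 0 0 -16 0' 40
python3 - <<'E'
from h import *
from workcell import cams
st()
print("beaker base scene",onz("scene",[(423,250),(400,240),(443,252)],0).round(), "top",onz("top",[(395,148),(380,150),(410,150),(395,155)],0).round(), "box",onz("scene",[(376,226),(390,219)],45).round(), "clamp/hose bottom in top", onz("top",[(405,135)],150).round())
rel((665,-108.5,170),175.8)
d=cams.snapshot("scene"); cv2.imwrite("pics/s13.png",cv2.resize(d["img"][150:270,240:400,::-1],(800,600),interpolation=cv2.INTER_CUBIC))
E
```

```text
clock: 16.87
eef_pos: [526.7, 209.8, 167.8]
tool_rot: [3.14, 0.002, 3.05]
wrist_force: [0.7, 0.1, -0.8]
opening: 0.137
{'clock': 16.867, 'eef_pos': [526.662, 209.787, 167.815], 'tool_rot': [3.14, 0.002, 3.05], 'wrist_force': [0.693, 0.065, -0.83], 'moment': [-0.085, -0.011, -0.024], 'opening': 0.137, 'q': [-0.477, 0.473, 0.083, 1.753, -0.048, 0.915, 1.105]} yaw 174.73
beaker base scene [[ 773. -150.    0.]
 [ 811.  -57.    0.]
 [ 791. -211.    0.]] top [[ 778. -154.    0.]
 [ 772. -115.    0.]
 [ 773. -193.    0.]
 [ 759. -153.    0.]] box [[780.  18.  45.]
 [862.   3.  45.]] clamp/hose bottom in top [[ 757. -153.  150.]]
cur [526.7 209.8 167.8] yaw 174.73 shift cm [-16.7  -30.42  -0.22] turn -1.1
```

View pics/s13.png

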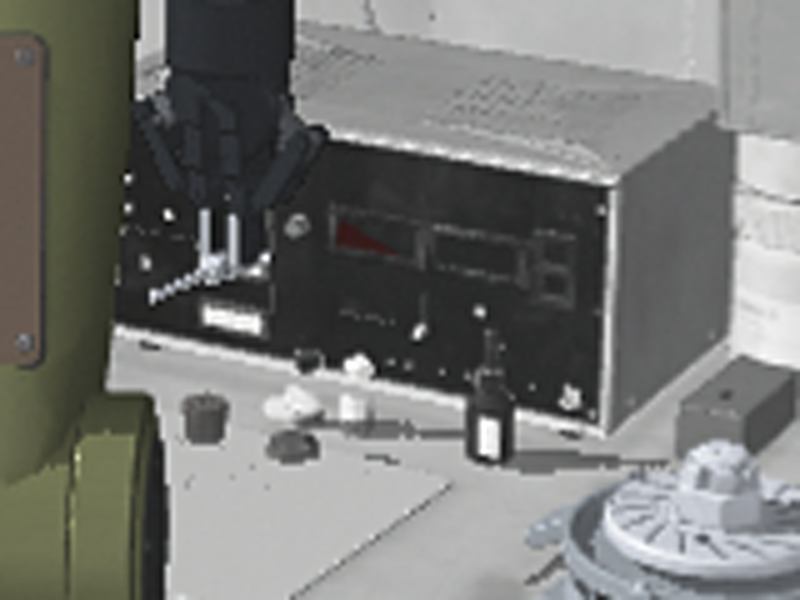

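The beaker stand leaves little room behind the mill at x of about 740. I'll turn the pin half round and insert it from the robot's side, since either end of the hole will do.

```bash
python3 -m creep '0.9 0.5 -3 0 7;0.9 1 -6 0 14;0.9 1.5 -9 0 21;0.9 2 -12 0 28;0.9 2.5 -15 0 35;0.9 3 -18 0 42;0.9 4 -21 0 49;0.9 4.5 -24 0 56;0.9 5 -26 0 63;0.9 5 -28 0 70';python3 -c "
from h import *
rel((440,-91,165),-4.2);st()"
```

```text
clock: 17.75
eef_pos: [448.2, -66.0, 165.5]
tool_rot: [-3.138, -0.001, 1.82]
wrist_force: [-0.1, -0.1, -1.5]
opening: 0.138
cur [448.2 -66.  165.5] yaw 104.28 shift cm [-2.22 -1.41  0.05] turn 108.5
{'clock': 17.75, 'eef_pos': [448.228, -66.018, 165.502], 'tool_rot': [-3.138, -0.001, 1.82], 'wrist_force': [-0.097, -0.086, -1.549], 'moment': [0.013, 0.026, 0.008], 'opening': 0.138, 'q': [-0.249, 0.35, 0.461, 2.033, -0.211, 0.808, 0.585]} yaw 104.28
```

```bash
python3 -m creep '0.9 -1 -0.5 0 7;0.9 -2 -1 0 14;0.9 -2 -1.3 0 21;0.9 -2 -1.3 0 28;0.9 -2 -1.3 0 35;0.9 -2 -1.3 0 42;0.9 -2 -1.3 0 49;0.9 -2 -1.3 0 56;0.9 -2 -1.3 0 63;0.9 -2 -1.3 0 70'; python3 -m creep '0.9 0 0 0 7;0.9 0 0 0 14;0.9 0 0 0 21;0.9 0 0 0 28;0.9 0 0 0 35;0.9 0 0 0 38.5;0.9 0 0 0 38.5;0.9 0 0 0 38.5;0.9 0 0 0 38.5'
python3 - <<'E'
from h import *
from workcell import cams
rel((445.6,-92.5,110),-4.2);st()
for n in ("scene","top"):
    d=cams.snapshot(n); cv2.imwrite(f"pics/{n}14.png",d["img"][:,:,::-1])
t=cv2.imread("pics/scene14.png"); cv2.imwrite("pics/s14.png",cv2.resize(t[180:280,320:440],(720,600),interpolation=cv2.INTER_CUBIC))
t=cv2.imread("pics/top14.png"); cv2.imwrite("pics/t14.png",cv2.resize(t[190:310,310:440],(650,600),interpolation=cv2.INTER_CUBIC))
E
```

```text
clock: 18.58
eef_pos: [442.2, -87.1, 165.5]
tool_rot: [-3.14, 0.003, 0.6]
wrist_force: [-0.1, -0.6, -0.9]
opening: 0.141
clock: 19.33
eef_pos: [442.8, -87.2, 166.3]
tool_rot: [3.141, 0.002, -0.064]
wrist_force: [-0.2, -0.5, -0.4]
opening: 0.136
cur [442.8 -87.2 166.3] yaw -3.64 shift cm [0.32 0.51 5.63] turn 0.6
{'clock': 19.333, 'eef_pos': [442.778, -87.188, 166.302], 'tool_rot': [3.141, 0.002, -0.064], 'wrist_force': [-0.153, -0.509, -0.397], 'moment': [-0.038, 0.029, 0.007], 'opening': 0.136, 'q': [-0.547, 0.486, 1.016, 2.041, -0.529, 0.903, -0.874]} yaw -3.64
```

View pics/s14.png

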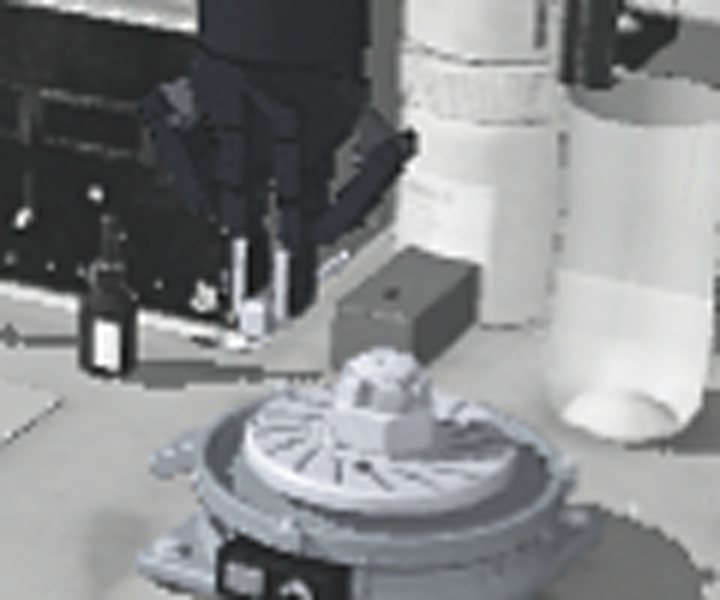

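View pics/t14.png

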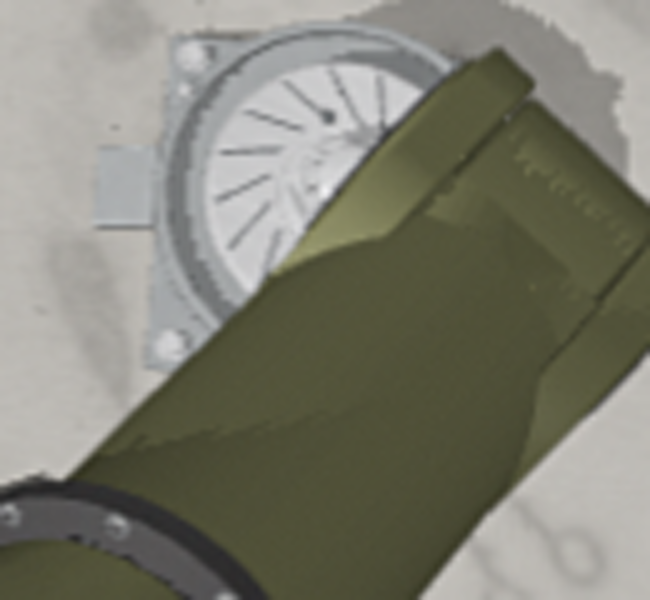

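Run:
```python
from h import *
print(proj("scene",[(442.8+75.8,-87.2-4.8,170),(442.8+22,-87.2-1.4,170),(442.8,-87.2,170),(442.8-18,-86,170)])+[.6,0])
t=cv2.imread("pics/scene14.png").mean(2).round().astype(int); print(t[217:236,358:382])
```

```text
[[377.60169178 222.04775967]
 [368.44472298 228.14225522]
 [364.55423175 230.72781073]
 [361.28800602 232.88154901]]
[[ 55  55  50  42  41  51  95  96  78  54  56  55  46  48  51  57  57  55
   56  53  46  47  57 109]
 [ 52  52  50  41  42  43  63 103  76  54  56  56  46  48  52  56  54  54
   54  55  62 103 100  97]
 [ 52  77  91  45  37  37  48  94  61  52  50  55  45  48  52  56  54  51
   68 102 103  99  97 100]
 [ 77 184 208  67  37  38  50 103 113  55  50  54  47  45  47  59  58  63
  101  99  98  96 106 140]
 [ 76 180 202  35  36  38  47 102 136  99  55  46  45  41  56 103 100  99
  104 126  95 111 157 179]
 [ 74 178 197  35  37  38  42 108 214 184  81  51  46  41  55 100 101 113
  154 238 111 155 178 172]
 [ 74 173 159  35  38  39  41 103 211 178  53  44  46  44  54 100 138 198
  167 148 162 179 172 170]
 [ 70 178 159  32  38  38  36  91 210 175  53  44  45  42  56 136 199 143
  144 158 177 171 169 168]
 [ 86 211 160  33  38  39  43 110 208 158  53  44  46  41  81 176 147 142
  146 175 169 165 165 162]
 [ 81 210 159  33  38  37  44 114 207 159  53  46  49  40  67 152 161 179

[... 236 characters left out ...]
06 117  75  99 134 120 110 204 137  39  48  46  48  97 175 164 163
  159 125 113 114 115 116]
 [ 81 209 177 212 217 189 141 139 204 138  37  44  44  62 124 172 167 162
  116 115 119 118 119 118]
 [ 93 209 216 239 238 235 137 152 203 137  39  42  60 125 174 169 172 168
  124 134 133 131 123 119]
 [149 153 214 210 208 198 120 128 198 139  65  70 118 171 167 169 174 166
  115 116 119 121 120 107]
 [129  87 215 208 206 202 118 114 149 144 134 159 171 170 170 172 171 139
  118 118 119 119 119 119]
 [ 72  89 209 207 209 200 117 105 136 143 153 169 169 172 173 177 173 127
  117 119 120 118 119 118]
 [205 171 181 197 212 192 134 136 176 172 169 169 171 175 178 182 176 130
  118 117 119 118 119 119]]
```

```bash
python3 -m creep '0.9 0.1 0.3 2 0.6;0.9 0.2 0.5 4 0.6;0.9 0.2 0.5 6 0.6;0.9 0.2 0.5 7.4 0.6;0.9 0.2 0.5 7.4 0.6;0.9 0.2 0.5 7.4 0.6;0.9 0.2 0.5 7.4 0.6;0.9 0.2 0.5 7.4 0.6;0.9 0.2 0.5 7.4 0.6'
python3 - <<'E'
from h import *
from workcell import cams
rel((445.6,-92.5,92.2),-4.2);look(None,4);rel((445.6,-92.5,92.2),-4.2)
d=cams.snapshot("scene");t=d["img"][:,:,::-1]; cv2.imwrite("pics/scene15.png",t); cv2.imwrite("pics/s15.png",cv2.resize(t[215:265,345:405],(720,600),interpolation=cv2.INTER_CUBIC))
E
```

```text
clock: 20.18
eef_pos: [445.5, -92.5, 93.8]
tool_rot: [-3.142, -0.002, -0.076]
wrist_force: [0.0, -0.4, -0.6]
opening: 0.137
cur [445.5 -92.5  93.8] yaw -4.35 shift cm [ 0.01 -0.    0.16] turn -0.2
mz [-0.003, -0.01, 0.031, 0.002]
F,M mean [-0.177  0.179 -0.27  -0.    -0.008  0.005] sd [0.497 0.276 0.305 0.02  0.042 0.016]
{'clock': 20.383, 'eef_pos': [445.107, -92.302, 93.325], 'tool_rot': [-3.141, -0.001, -0.076], 'wrist_force': [0.105, -0.074, -0.594], 'moment': [-0.013, -0.023, 0.002], 'opening': 0.142, 'q': [-0.426, 0.582, 0.881, 2.127, -0.681, 0.74, -0.742]} yaw -4.36
cur [445.1 -92.3  93.3] yaw -4.36 shift cm [0.05 0.02 0.11] turn -0.2
```

View pics/s15.png

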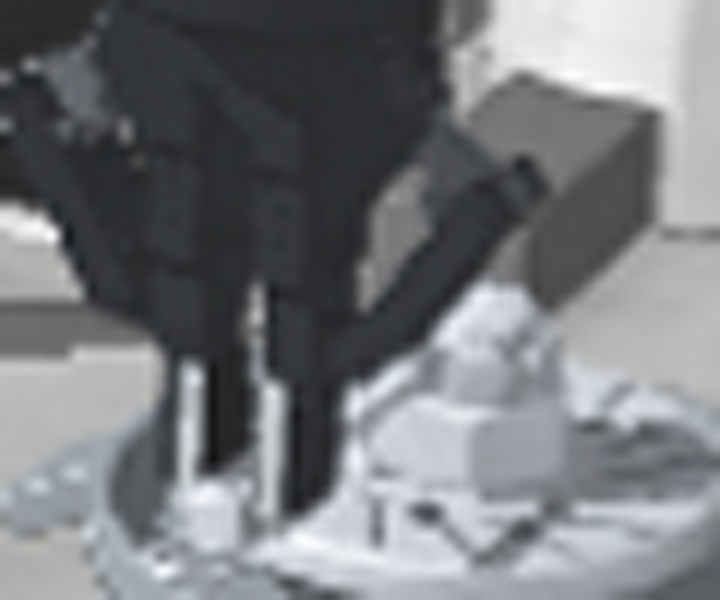

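```bash
python3 -m creep '0.9 0 0 0.1 0;0.9 0.3 0 0.1 -0.1;0.9 0.6 0 0.1 -0.1;0.9 0.9 0 0.1 -0.1;0.9 0.9 0 0.1 -0.1;0.9 0.9 0 0.1 -0.1;0.9 0.9 0 0.1 -0.1'; python3 -c "
from h import *
look(None,4);rel((554.3-44*.9973,-100.5+44*.0732,92.2),-4.2)"
```

```text
clock: 21.02
eef_pos: [453.8, -93.1, 91.9]
tool_rot: [3.142, 0.0, -0.075]
wrist_force: [-0.9, -0.1, -0.9]
opening: 0.135
mz [0.012, -0.03, 0.012, 0.003]
F,M mean [-0.071 -0.048 -0.286  0.015  0.008 -0.001] sd [0.508 0.242 0.752 0.015 0.017 0.018]
{'clock': 21.217, 'eef_pos': [453.809, -93.092, 91.986], 'tool_rot': [-3.142, 0.0, -0.075], 'wrist_force': [-0.19, -0.428, 0.318], 'moment': [0.021, 0.013, 0.003], 'opening': 0.136, 'q': [-0.42, 0.595, 0.876, 2.106, -0.683, 0.751, -0.746]} yaw -4.28
cur [453.8 -93.1  92. ] yaw -4.28 shift cm [ 5.68 -0.   -0.02] turn -0.1
```

```bash
for i in 1; do python3 -m creep '0.9 0.15 0 0 0;0.9 0.3 0 0 0;0.9 0.45 0 0 0;0.9 0.6 0 0 0'; python3 m.py; done; python3 -m creep '0.9 0.1 0 0 0;0.9 0.2 0 0 0;0.9 0.3 0 0 0'; python3 m.py; python3 -m creep '0.9 0.1 0 0 0;0.9 0.2 0 0 0'; python3 m.py
```

```text
clock: 21.55
eef_pos: [460.1, -93.5, 92.0]
tool_rot: [3.142, -0.0, -0.075]
wrist_force: [1.2, 0.5, -0.7]
opening: 0.137
yaw -4.27 M [-0.025  0.034  0.029] F [ 1.2  0.5 -0.7] op 0.13657608668102142 clk 21.55
clock: 21.8
eef_pos: [463.0, -93.8, 92.0]
tool_rot: [3.142, 0.0, -0.075]
wrist_force: [-0.3, 0.0, -0.8]
opening: 0.134
yaw -4.28 M [-0.024  0.022  0.021] F [-0.3  0.  -0.8] op 0.13415611511222222 clk 21.8
clock: 21.97
eef_pos: [464.9, -93.9, 92.0]
tool_rot: [3.142, 0.0, -0.075]
wrist_force: [-0.2, -0.5, -0.9]
opening: 0.134
yaw -4.28 M [0.028 0.065 0.015] F [-0.2 -0.5 -0.9] op 0.13442803924690783 clk 21.9667
```

```bash
python3 -m creep '0.9 0.1 0 0 0;0.9 0.2 0 0 0'; python3 m.py;  python3 -m creep '0.9 0.1 0 0 0;0.9 0.2 0 0 0'; python3 m.py;  python3 -m creep '0.9 0.1 0 0 0;0.9 0.2 0 0 0'; python3 m.py
```

```text
clock: 22.13
eef_pos: [467.0, -94.1, 92.0]
tool_rot: [3.142, -0.0, -0.075]
wrist_force: [-0.2, -0.0, 0.5]
opening: 0.139
yaw -4.28 M [-0.054 -0.018  0.016] F [-0.2 -0.   0.5] op 0.13897198030521796 clk 22.1333
clock: 22.3
eef_pos: [468.9, -94.2, 92.0]
tool_rot: [3.142, 0.0, -0.075]
wrist_force: [0.1, 0.1, -0.8]
opening: 0.132
yaw -4.28 M [ 0.042 -0.028 -0.03 ] F [ 0.1  0.1 -0.8] op 0.13166353155583033 clk 22.3
clock: 22.47
eef_pos: [470.9, -94.4, 92.0]
tool_rot: [3.142, 0.0, -0.075]
wrist_force: [0.1, -0.8, -1.0]
opening: 0.137
yaw -4.28 M [-0.018  0.025  0.023] F [ 0.1 -0.8 -1. ] op 0.13695317389540454 clk 22.4667
```

No contact, and the tip is about 7 mm inside the spindle, so this is the hole. I'll carry on gently.

```bash
for r in 1; do python3 -m creep '0.9 0.15 0 0 0;0.9 0.3 0 0 0;0.9 0.45 0 0 0;0.9 0.6 0 0 0'; python3 m.py; done; python3 -m creep '0.9 0.15 0 0 0;0.9 0.3 0 0 0;0.9 0.45 0 0 0;0.9 0.6 0 0 0'; python3 m.py; python3 -m creep '0.9 0.15 0 0 0;0.9 0.3 0 0 0;0.9 0.45 0 0 0;0.9 0.6 0 0 0'; python3 m.py
```

```text
clock: 22.8
eef_pos: [477.0, -94.8, 92.0]
tool_rot: [3.142, 0.0, -0.075]
wrist_force: [0.1, -0.3, -0.8]
opening: 0.134
yaw -4.27 M [-0.01   0.066  0.018] F [ 0.1 -0.3 -0.8] op 0.13430821831160022 clk 22.8
clock: 23.13
eef_pos: [483.0, -95.3, 92.0]
tool_rot: [3.142, 0.0, -0.075]
wrist_force: [-0.5, 1.0, -0.7]
opening: 0.141
yaw -4.28 M [-0.037  0.026 -0.071] F [-0.5  1.  -0.7] op 0.14061557562659097 clk 23.1333
clock: 23.47
eef_pos: [489.0, -95.7, 92.0]
tool_rot: [3.142, 0.0, -0.075]
wrist_force: [0.4, -0.1, -0.1]
opening: 0.139
yaw -4.28 M [ 0.     0.057 -0.022] F [ 0.4 -0.1 -0.1] op 0.13864482413746343 clk 23.4667
```

```bash
python3 -m creep '0.9 0.15 0 0 0;0.9 0.3 0 0 0;0.9 0.45 0 0 0;0.9 0.6 0 0 0'; python3 m.py; python3 -m creep '0.9 0.15 0 0 0;0.9 0.3 0 0 0;0.9 0.45 0 0 0;0.9 0.6 0 0 0'; python3 m.py;python3 -c "
from h import *
rel((554.3-44*.9973,-100.5+44*.0732,92.2),-4.2)"
```

```text
clock: 23.8
eef_pos: [494.9, -96.2, 92.0]
tool_rot: [3.142, 0.0, -0.075]
wrist_force: [0.6, -0.4, -1.2]
opening: 0.137
yaw -4.28 M [-0.02  -0.033  0.025] F [ 0.6 -0.4 -1.2] op 0.13657195141575149 clk 23.8
clock: 24.13
eef_pos: [500.9, -96.6, 92.0]
tool_rot: [3.142, 0.0, -0.075]
wrist_force: [-0.1, 0.6, -0.1]
opening: 0.137
yaw -4.28 M [-0.01  -0.017 -0.022] F [-0.1  0.6 -0.1] op 0.13692321154536624 clk 24.1333
cur [500.9 -96.6  92. ] yaw -4.28 shift cm [ 0.95 -0.   -0.02] turn -0.1
```

```bash
python3 -m creep '0.9 0.1 0 0 0;0.9 0.2 0 0 0;0.9 0.3 0 0 0;0.9 0.4 0 0 0;0.9 0.5 0 0 0;0.9 0.6 0 0 0'; python3 m.py; python3 -m creep '0.9 0.05 0 0 0;0.9 0.1 0 0 0'; python3 m.py; python3 -m creep '0.9 0.05 0 0 0;0.9 0.1 0 0 0'; python3 m.py
```

```text
clock: 24.63
eef_pos: [506.8, -97.1, 92.0]
tool_rot: [3.142, 0.0, -0.075]
wrist_force: [-0.2, 0.8, -1.1]
opening: 0.133
yaw -4.28 M [-0.034  0.021  0.02 ] F [-0.2  0.8 -1.1] op 0.1334378943298378 clk 24.6333
clock: 24.8
eef_pos: [507.8, -97.1, 92.0]
tool_rot: [-3.142, 0.0, -0.075]
wrist_force: [-0.3, 0.4, -0.8]
opening: 0.141
yaw -4.28 M [-0.007  0.012  0.02 ] F [-0.3  0.4 -0.8] op 0.14062431617322363 clk 24.8
clock: 24.97
eef_pos: [508.6, -97.2, 91.9]
tool_rot: [-3.142, 0.0, -0.075]
wrist_force: [-1.0, -0.6, 0.2]
opening: 0.133
yaw -4.28 M [0.004 0.303 0.038] F [-1.  -0.6  0.2] op 0.13285223296462542 clk 24.9667
```

```bash
python3 -m creep '0.9 0.03 0 0 0;0.9 0.03 0 0 0'; python3 m.py; python3 -m creep '0.9 0.03 0 0 0;0.9 0.03 0 0 0'; python3 m.py;  python3 -m creep '0.9 0 0 0 0;0.9 0 0 0 0'; python3 m.py
python3 - <<'E'
from h import *
from workcell import cams
st()
d=cams.snapshot("scene");t=d["img"][:,:,::-1]; cv2.imwrite("pics/s16.png",cv2.resize(t[215:265,350:410],(720,600),interpolation=cv2.INTER_CUBIC))
E
```

```text
clock: 25.13
eef_pos: [508.7, -97.1, 91.9]
tool_rot: [-3.141, 0.001, -0.075]
wrist_force: [-1.7, -0.2, -0.3]
opening: 0.138
yaw -4.28 M [0.108 0.331 0.026] F [-1.7 -0.2 -0.3] op 0.13802155816311035 clk 25.1333
clock: 25.3
eef_pos: [508.9, -97.2, 91.9]
tool_rot: [-3.141, 0.001, -0.075]
wrist_force: [-2.8, 0.3, -0.2]
opening: 0.137
yaw -4.28 M [ 0.022  0.612 -0.03 ] F [-2.8  0.3 -0.2] op 0.1373756383564836 clk 25.3
clock: 25.47
eef_pos: [509.7, -97.3, 92.1]
tool_rot: [3.142, -0.001, -0.075]
wrist_force: [-1.4, 0.7, 0.7]
opening: 0.138
yaw -4.28 M [0.048 0.167 0.005] F [-1.4  0.7  0.7] op 0.13763083118778602 clk 25.4667
{'clock': 25.467, 'eef_pos': [509.653, -97.277, 92.099], 'tool_rot': [3.142, -0.001, -0.075], 'wrist_force': [-1.399, 0.726, 0.715], 'moment': [0.048, 0.167, 0.005], 'opening': 0.138, 'q': [-0.394, 0.662, 0.864, 1.969, -0.685, 0.831, -0.791]} yaw -4.28
```

View pics/s16.png

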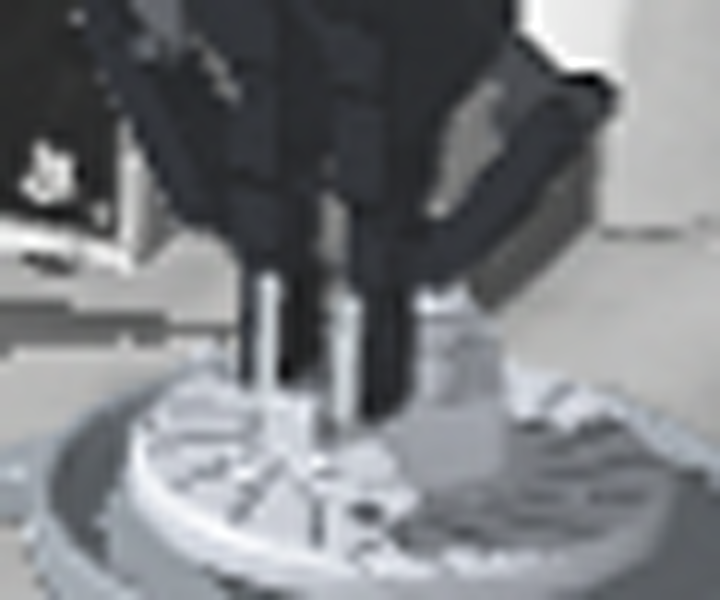

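```bash
python3 -m creep '0.9 0.04 0 0 0;0.9 0.04 0 0 0'; python3 m.py; python3 -m creep '0.9 0.04 0 0 0;0.9 0.04 0 0 0'; python3 m.py;  python3 -m creep '0.9 0.04 0 0 0;0.9 0.04 0 0 0'; python3 m.py; python3 -c "
from h import *
st()"
```

```text
clock: 25.68
eef_pos: [510.2, -97.4, 92.2]
tool_rot: [3.141, -0.001, -0.074]
wrist_force: [-0.7, 0.2, 1.6]
opening: 0.137
yaw -4.27 M [-0.006  0.046 -0.025] F [-0.7  0.2  1.6] op 0.13674363981579093 clk 25.6833
clock: 25.85
eef_pos: [510.4, -97.4, 92.1]
tool_rot: [3.141, -0.0, -0.075]
wrist_force: [0.3, -0.1, 2.3]
opening: 0.135
yaw -4.27 M [0.015 0.106 0.02 ] F [ 0.3 -0.1  2.3] op 0.13548013369915068 clk 25.85
clock: 26.02
eef_pos: [510.6, -97.4, 92.1]
tool_rot: [3.142, -0.0, -0.075]
wrist_force: [-1.6, 0.4, 3.0]
opening: 0.137
yaw -4.28 M [ 0.007  0.23  -0.045] F [-1.6  0.4  3. ] op 0.13710500827446911 clk 26.0167
{'clock': 26.017, 'eef_pos': [510.575, -97.37, 92.056], 'tool_rot': [3.142, -0.0, -0.075], 'wrist_force': [-1.579, 0.398, 3.041], 'moment': [0.007, 0.23, -0.045], 'opening': 0.137, 'q': [-0.394, 0.663, 0.864, 1.966, -0.685, 0.833, -0.792]} yaw -4.28
```

```bash
python3 -m creep '0.9 0.04 0 -0.03 0;0.9 0.04 0 -0.03 0'; python3 m.py; python3 -m creep '0.9 0.04 0 0 0;0.9 0.04 0 0 0'; python3 m.py;  python3 -m creep '0.9 0.04 0 0 0;0.9 0.04 0 0 0'; python3 m.py; python3 -c "
from h import *
st()"
```

```text
clock: 26.18
eef_pos: [510.7, -97.4, 92.2]
tool_rot: [3.142, 0.0, -0.075]
wrist_force: [-1.8, -0.1, 1.0]
opening: 0.138
yaw -4.28 M [-0.014  0.394  0.03 ] F [-1.8 -0.1  1. ] op 0.13797819297072828 clk 26.1833
clock: 26.35
eef_pos: [510.8, -97.4, 92.2]
tool_rot: [-3.141, 0.001, -0.075]
wrist_force: [-3.6, -0.3, 3.0]
opening: 0.135
yaw -4.29 M [ 0.024  0.643 -0.004] F [-3.6 -0.3  3. ] op 0.1353349451203578 clk 26.35
clock: 26.52
eef_pos: [510.9, -97.4, 92.1]
tool_rot: [-3.141, 0.001, -0.075]
wrist_force: [-5.8, 0.0, 3.3]
opening: 0.138
yaw -4.29 M [ 0.016  1.056 -0.003] F [-5.8  0.   3.3] op 0.13767145658249624 clk 26.5167
{'clock': 26.517, 'eef_pos': [510.929, -97.377, 92.132], 'tool_rot': [-3.141, 0.001, -0.075], 'wrist_force': [-5.762, 0.001, 3.299], 'moment': [0.016, 1.056, -0.003], 'opening': 0.138, 'q': [-0.393, 0.664, 0.864, 1.964, -0.684, 0.836, -0.794]} yaw -4.29
```

```bash
python3 -m creep '0.9 -0.04 0 -0.04 0;0.9 -0.04 0 -0.04 0;0.9 -0.04 0 -0.04 0'; python3 m.py; python3 -m creep '0.8 0 0 0 0;0.7 0 0 0 0;0.5 0 0 0 0;0.3 0 0 0 0;0.1 0 0 0 0;0 0 0 0 0;0 0 0 0 0' 20; python3 -m creep '0 0 0 -2 0;0 0 0 -5 0;0 0 0 -9 0;0 -3 0 -12 0;0 -5 6 -12 0;0 -5 10 -12 0;0 -5 14 -12 0;0 -5 14 -12 0;0 -5 14 -12 0'
python3 - <<'E'
from h import *
from workcell import cams
st()
for n in ("scene","top"):
    d=cams.snapshot(n); cv2.imwrite(f"pics/{n}17.png",d["img"][:,:,::-1])
t=cv2.imread("pics/scene17.png"); cv2.imwrite("pics/s17.png",cv2.resize(t[230:270,355:405],(750,600),interpolation=cv2.INTER_CUBIC))
t=cv2.imread("pics/top17.png"); cv2.imwrite("pics/t17.png",cv2.resize(t[190:280,330:430],(660,594),interpolation=cv2.INTER_CUBIC))
E
```

```text
clock: 26.77
eef_pos: [510.9, -97.3, 92.4]
tool_rot: [3.142, 0.001, -0.075]
wrist_force: [-3.5, -0.5, -0.6]
opening: 0.135
yaw -4.28 M [-0.122  0.911 -0.022] F [-3.5 -0.5 -0.6] op 0.13497402352454957 clk 26.7667
clock: 27.35
eef_pos: [511.5, -97.4, 92.7]
tool_rot: [3.142, -0.0, -0.075]
wrist_force: [0.0, 0.8, 0.9]
opening: 0.982
clock: 28.1
eef_pos: [449.6, -238.2, 213.7]
tool_rot: [3.138, -0.002, -0.081]
wrist_force: [-0.4, -0.6, -0.5]
opening: 1.001
{'clock': 28.1, 'eef_pos': [449.566, -238.232, 213.694], 'tool_rot': [3.138, -0.002, -0.081], 'wrist_force': [-0.359, -0.59, -0.451], 'moment': [-0.031, -0.009, 0.01], 'opening': 1.001, 'q': [-0.209, 0.501, 0.997, 1.84, -0.479, 1.061, -0.678]} yaw -4.64
```

View pics/s17.png

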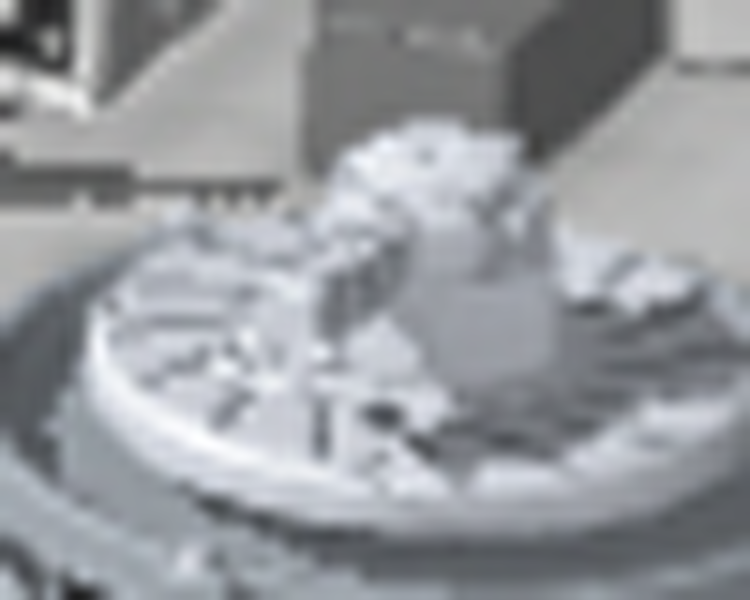

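View pics/t17.png

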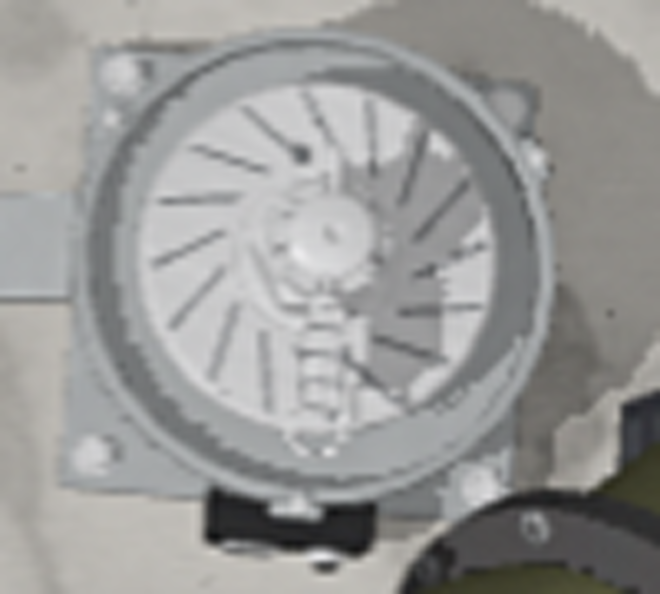

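The pin is seated in the slot at about (315,340) in the top crop, with its collar against the crown and the gripper clear. I'll hand it in.

Run:
```python
import cv2,numpy as np
a=cv2.imread("pics/top0.png").astype(int);b=cv2.imread("pics/top17.png").astype(int)
for n,(y0,y1,x0,x1) in dict(bottle=(188,212,236,256),stopper=(193,212,210,228),reel=(255,285,128,160),spanner=(275,315,438,496)).items():
    print(n,np.abs(a-b)[y0:y1,x0:x1].mean().round(2))
from workcell import workorder; print(workorder.finish_job())
```

```text
bottle 8.34
stopper 8.02
reel 8.5
spanner 92.29
the job is handed in; nothing more can be done
None
```

The castle nut is tightened and the lock pin is through slot and hole with its collar against the nut; I handed the job in at about 28 s, and no verdict came back.

- **Nut:** I turned it about 123° clockwise. The turning torque rose from about 0.13 to about 0.29 N m, so I took it to have bitten. I stopped on the next slot in line with the hole, an estimated 20 to 40° past first touch.
- **Bite evidence:** The torque readings are noisy. They rose at about 0.005 N m per degree, half the stated 0.01, and I have no moving-torque reading from early in the free turn. The touch angle is therefore only a rough estimate, but anything from about 13 to 44° past touch fits the readings and lies inside the 4 to 82° allowed.
- **Pin:** I turned it half round and pushed it in from the robot's side, because a beaker stand leaves little room behind the mill. It slid in almost freely. The collar came up solid at about 6 N, within about 0.5 mm of the expected position. After release the pictures show it seated and in line with the hole.
- **Other things on the bench:** The before-and-after top pictures match for the bottle, stopper and reel, apart from a small even brightness change. The spanner check failed: the picture there had changed strongly, probably because the arm was in front of it. I did not look again, but the arm's path kept well above it.

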